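# Serve the eggs from the flip-top warmer

## Robot

A 6-joint arm with a two-finger parallel gripper is mounted at the origin on the work surface. World frame = base frame: x ahead of the robot, y to its left, z up, the work surface at z = 0. Lengths are in m, angles in rad, forces in N, time in s.
With the tool pointing down it reaches from about 0.275 to 0.85 m from the base axis. Payload 19 kg.
Tool frame: the origin (TCP) lies midway between the tips of the shut fingers; the grasp point (between the pads) lies 19 mm behind it; z points along the fingers, x is the direction in which the jaws open and shut, and the axes are right-handed (so a half turn about z gives the same grasp; the last joint's range is limited). The gripper opens to 85 mm and grips with 20 to 120 N. Pads are 22 mm wide; open, the fingers measure 114 mm over their backs; the gripper's body (76 mm by 85 mm) begins 54 mm behind the grasp point. The pads swing forward as they close: fully open they stand 13 mm farther back than shut.
Start: joints at [1.044, 0.15, 1.437, -0, 1.554, -0.134], TCP at [0.22, 0.531, 0.231] pointing down, gripper open.
Joint ranges: [-2.8, 2.8], [-0.68, 2.1], [0.12, 2.68], [-1.39, 4.53], [0.16, 2.79], [-2.81, 2.81]. Speed limits (rad/s): [1.89, 1.89, 2.22, 3.01, 3.01, 3.01].

## Interface

Orientations are given as a 3x3 rotation matrix whose columns are the frame's x, y, z axes.
In Python, from cell import arm, cams, job gives the robot as it stands.
- The arm moves only by the shell command python3 -m inch 'ROWS' [OPENING] [FORCE]. ROWS is JSON, a list of rows, each a list of 2 entries, a list of its own where there are three numbers: the shift along the tool's x, y, z in m, then the turn, a rotation vector about the tool's x, y, z in units of 8 degrees (1.0 is 8 degrees). In form: [[[dx, dy, dz], [rx, ry, rz]], ...]. A call has 1 to 20 rows; each row shifts and turns the commanded pose from where the row before left it, along the tool's axes as they then stand; what a row does not reach is not made up. A row lasts 1/8 s, in which the tool goes at most 62.5 mm and 10.7 degrees, less where a joint would pass 70% of its speed; a pose out of reach is approached as far as the arm can. A call is refused whole if a number of a shift passes 0.0625 or a number of a turn 1, either way. A call with a gripper value outside its range is refused whole. OPENING is the opening, from -1 (shut) to 1 (fully open), so that 0 is half open, set as the call begins (- or left out, the last holds). The fingers move at their own pace and stop on an object; FORCE is the grip in N (left out, the last holds). Time passes only in rows, so rows that do not move let the fingers close. It gives the time, the measured TCP pose, the force and the opening at its end, in the units of the state.
- arm.get_state(): the state, without advancing time (a new reading comes with each control period).
- cams.capture(name): name is "scene" or "top"; returns a dict with "frame" (420x560x3 uint8, red, green, blue), "fx", "fy", "cx", "cy" (pixels), "dist_coeffs" ([k1, k2, p1, p2, k3] as OpenCV has them; the pictures are not rectified), "cam_to_world" (4x4, takes a point from camera to world coordinates). Camera axes: x right, y down, z forward; pixel columns grow to the right and rows downward; lengths in m; the calibration is good to about 2 mm. A picture is of the moment at which its call begins. There is no depth.
- job.hand_in(): hands the job in, once; it reports no verdict.
The state is a dict: "time_s": time; "joint_positions": joint angles; "qvel": joint speeds; "effort": joint torques, N m; "tool_pos": TCP position; "ee_rot": TCP orientation; "force": force on the tool from outside, world axes, zero at the start; "moment": the same for the moment, N m; "gripper_width": finger opening in m.
Only numpy, scipy, OpenCV 4.12 (cv2) and the standard library are available. Lean on these libraries where they do the work, as an engineer would, in place of code of your own. Each camera call takes 0.05 s, during which the arm holds its last target.

## Task

Breakfast is ready: lever up the flip-top of the copper-coloured egg warmer with the blade of the butter spreader (not with the fingers) and swing it right back so that it stays open, then take out every egg and stand each one gently, upright with its pointed end up, in an egg cup of its own on the wooden board. Finish with the flip-top fully shut again and the spreader lying flat on the cork trivet; leave the butter bell and the glass jar alone, and drop no egg.

Things in the scene. Friction and masses are not known exactly. Their poses are not given: they have to be found in the camera images.
- lid (a joint): flip-top of the warmer, rad: 0 shut, grows as its front edge swings up and back. At 1.8 it leans back on its stop and stays; below about 1.3 it falls shut, slowly (damped). 0.25 kg: about 1.3 N lifts the front edge. A cap without handle, 152 mm deep, 274 mm wide, with a 30 mm skirt on front and sides; shut, its outer top is 94 mm above the table
- warmer: copper-coloured aluminium egg warmer, fixed open box 150 mm deep (x) by 270 mm wide (y), walls 4 mm; origin under its centre, front is its -x side, hinge its +x side. Front wall 50 mm, sides 55 mm, back 58 mm tall. Inside at x = 0, y = -84, -22, 40, 102 mm, four tilted wire rings 50 mm across hold the eggs, some empty; ring tops 39 mm above the table at their +y side, 30 mm beside their middle
- lid_hinge (a point): middle of the flip-top's hinge axis: on the warmer at x = +75 mm, 58 mm above the table; the axis runs along the warmer's y
- lid_edge (a point): middle of the bottom edge of the flip-top's front skirt (moves with it); shut, it is 152 mm in front of the hinge and 62 mm above the table. Between it and the top of the front wall (50 mm) an open slot 12 mm high runs along the whole front: the blade goes in there
- spreader: butter spreader, 190 mm long, 90 g, lying flat: a wooden handle 100 mm long, 16 mm wide, 20 mm tall and, on its underside level, a flat steel blade 90 mm long, 22 mm wide, 3 mm thick. Origin: underside of the handle at the handle's middle; x points to the blade (handle x -50..50 mm, blade 50..140 mm), z up
- spreader_mid (a point): balance point of the spreader on its underside, 20 mm ahead of its origin towards the blade
- trivet: round cork trivet, fixed, 116 mm across and 10 mm thick, origin under its centre on the table; the spreader lies across it at the start
- tray: fixed square wooden board 230 x 230 x 8 mm, origin under its centre; the four egg cups stand on it
- table: white pedestal table top, surface at z = 0
- egg1: boiled egg, 68 mm tall, 50 mm across at its widest, which is 30 mm above the blunt end, 85 g; origin at the tip of the blunt (bottom) end, z runs up its axis to the pointed end. In the warmer it stands blunt end down in a wire ring, leaning about 0.35 rad (20 degrees) to the warmer's -y side; may be absent
- egg2: boiled egg, 68 mm tall, 50 mm across at its widest, which is 30 mm above the blunt end, 85 g; origin at the tip of the blunt (bottom) end, z runs up its axis to the pointed end. In the warmer it stands blunt end down in a wire ring, leaning about 0.35 rad (20 degrees) to the warmer's -y side; may be absent
- egg3: boiled egg, 68 mm tall, 50 mm across at its widest, which is 30 mm above the blunt end, 85 g; origin at the tip of the blunt (bottom) end, z runs up its axis to the pointed end. In the warmer it stands blunt end down in a wire ring, leaning about 0.35 rad (20 degrees) to the warmer's -y side; may be absent
- egg4: boiled egg, 68 mm tall, 50 mm across at its widest, which is 30 mm above the blunt end, 85 g; origin at the tip of the blunt (bottom) end, z runs up its axis to the pointed end. In the warmer it stands blunt end down in a wire ring, leaning about 0.35 rad (20 degrees) to the warmer's -y side; may be absent
- cup1: loose white ceramic egg cup, 55 mm tall, foot 62 mm across, rim 50 mm across, 220 g, empty; origin under its centre on the tray, z up
- cup1_seat (a point): where the origin (blunt end tip) of an egg lies when it sits in this cup: on the cup's axis, 41 mm above the cup's underside, 14 mm below its rim; the widest part of a seated egg is then 16 mm above the rim
- cup2: loose white ceramic egg cup, 55 mm tall, foot 62 mm across, rim 50 mm across, 220 g, empty; origin under its centre on the tray, z up
- cup2_seat (a point): where the origin (blunt end tip) of an egg lies when it sits in this cup: on the cup's axis, 41 mm above the cup's underside, 14 mm below its rim; the widest part of a seated egg is then 16 mm above the rim
- cup3: loose white ceramic egg cup, 55 mm tall, foot 62 mm across, rim 50 mm across, 220 g, empty; origin under its centre on the tray, z up
- cup3_seat (a point): where the origin (blunt end tip) of an egg lies when it sits in this cup: on the cup's axis, 41 mm above the cup's underside, 14 mm below its rim; the widest part of a seated egg is then 16 mm above the rim
- cup4: loose white ceramic egg cup, 55 mm tall, foot 62 mm across, rim 50 mm across, 220 g, empty; origin under its centre on the tray, z up
- cup4_seat (a point): where the origin (blunt end tip) of an egg lies when it sits in this cup: on the cup's axis, 41 mm above the cup's underside, 14 mm below its rim; the widest part of a seated egg is then 16 mm above the rim
- butter_bell: ceramic butter bell, 98 mm across, 102 mm tall, origin under its centre; not part of the job
- hex_jar: closed hexagonal glass jar, 68 mm across, 96 mm tall, origin under its centre; not part of the job
Mind the look-alikes: they are no part of the job. What is shaped like the cup1 but blue or green is not meant.

How it is judged:
On the way, in this order (a step that is already met when the one before it is completed fails the run):
1. the spreader levers the flip-top up (past 0.3 rad) while the fingers do not touch it (value of joint lid above 0.3 rad and contact force between spreader and lid above 0.1 N and contact force between the fingers and lid below 0.05 N), for 0.1 s.
2. the flip-top stands right back, open past 1.6 rad (value of joint lid above 1.6 rad), for 0.3 s.
3. every egg stands upright in an egg cup, let go (((distance between egg1 and cup1_seat below 0.01 m and angle between cup1's own z axis and vertical below 0.12 rad) or (distance between egg1 and cup2_seat below 0.01 m and angle between cup2's own z axis and vertical below 0.12 rad) or (distance between egg1 and cup3_seat below 0.01 m and angle between cup3's own z axis and vertical below 0.12 rad) or (distance between egg1 and cup4_seat below 0.01 m and angle between cup4's own z axis and vertical below 0.12 rad)) and angle between each of egg1, egg2, egg3, egg4's own z axis and vertical below 0.2 rad and contact force between each of egg1, egg2, egg3, egg4 and the fingers below 0.05 N and ((distance between egg2 and cup1_seat below 0.01 m and angle between cup1's own z axis and vertical below 0.12 rad) or (distance between egg2 and cup2_seat below 0.01 m and angle between cup2's own z axis and vertical below 0.12 rad) or (distance between egg2 and cup3_seat below 0.01 m and angle between cup3's own z axis and vertical below 0.12 rad) or (distance between egg2 and cup4_seat below 0.01 m and angle between cup4's own z axis and vertical below 0.12 rad)) and ((distance between egg3 and cup1_seat below 0.01 m and angle between cup1's own z axis and vertical below 0.12 rad) or (distance between egg3 and cup2_seat below 0.01 m and angle between cup2's own z axis and vertical below 0.12 rad) or (distance between egg3 and cup3_seat below 0.01 m and angle between cup3's own z axis and vertical below 0.12 rad) or (distance between egg3 and cup4_seat below 0.01 m and angle between cup4's own z axis and vertical below 0.12 rad)) and ((distance between egg4 and cup1_seat below 0.01 m and angle between cup1's own z axis and vertical below 0.12 rad) or (distance between egg4 and cup2_seat below 0.01 m and angle between cup2's own z axis and vertical below 0.12 rad) or (distance between egg4 and cup3_seat below 0.01 m and angle between cup3's own z axis and vertical below 0.12 rad) or (distance between egg4 and cup4_seat below 0.01 m and angle between cup4's own z axis and vertical below 0.12 rad))), for 0.3 s.
At the end, for the whole second after the job is handed in: each egg in its own cup (blunt end within 10 mm of the seat), pointed end up within 0.2 rad, at rest, let go; cups upright (0.12 rad); flip-top under 0.05 rad; spreader flat (0.12 rad) and at rest on the trivet, its balance point within 50 mm of the centre (all of step 3 and linear speed of each of egg1, egg2, egg3, egg4, spreader below 0.02 m/s and value of joint lid below 0.05 rad and horizontal distance between spreader_mid and trivet below 0.05 m and z of spreader in the frame of trivet above 0.007 m and angle between spreader's own z axis and vertical below 0.12 rad); the robot touches nothing.
It fails at once if an egg falls onto the table or the wooden board (contact force between any of egg1, egg2, egg3, egg4 and table above 0.3 N or contact force between any of egg1, egg2, egg3, egg4 and tray above 0.3 N).
It fails at once if an egg is banged into or pressed hard on a cup (over 30 N) (contact force between any of egg1, egg2, egg3, egg4 and cup1 above 30 N or contact force between any of egg1, egg2, egg3, egg4 and cup2 above 30 N or contact force between any of egg1, egg2, egg3, egg4 and cup3 above 30 N or contact force between any of egg1, egg2, egg3, egg4 and cup4 above 30 N).
It fails at once if the butter bell or the jar is shifted by more than 25 mm (distance of any of butter_bell, hex_jar from where it was at the start of the episode above 0.025 m).
Of egg1, egg2, egg3, egg4 only 2 to 4 are there at a start; the rules pass over those that are not, and their reading is None.
At some moment in a run one of spreader may be knocked a few centimetres aside while the robot is not near it.
It also fails if it takes over 210 s, if anything falls off the work surface, if the arm or the gripper's body presses on something with over 40 N, if the wrist force passes 120 N, or if a joint passes its speed limit or range.

## Working session

There is one attempt and no reset: what is moved stays moved. The work goes in short steps, Python scripts to look and compute and a shell command to move; the robot and the scene stay as the last step left them, time stands still between calls to the robot, and variables do not carry over. Pictures are saved under pics/ and viewed, and the job is handed in when it is done.

```bash
ls; mkdir -p pics
python3 - <<'E'
from cell import arm,cams
import cv2
s=arm.get_state()
for k,v in s.items(): print(k,v)
for n in("scene","top"):
    c=cams.capture(n); cv2.imwrite(f"pics/{n}0.png",cv2.resize(c["frame"][:,:,::-1],(784,588),interpolation=cv2.INTER_CUBIC))
    print(n,c["fx"],c["fy"],c["cx"],c["cy"],c["dist_coeffs"]);print(c["cam_to_world"])
E
```

```text
pics
time_s 0.0
joint_positions [ 1.04398701e+00  1.50978164e-01  1.43800819e+00 -1.53054108e-05
  1.55379356e+00 -1.34012785e-01]
qvel [-0.00060972  0.00064576 -0.00051854  0.0004321  -0.00163236 -0.000409  ]
effort [-3.00412015e-03 -7.13063335e+01 -5.70887911e+01 -4.72050615e-04
  8.73499608e-03  8.02469856e-06]
tool_pos [0.22000366 0.53098937 0.23069129]
ee_rot [[ 3.82772868e-01  9.23842298e-01 -5.83699522e-04]
 [ 9.23841730e-01 -3.82773286e-01 -1.03397999e-03]
 [-1.17865904e-03 -1.43466489e-04 -9.99999295e-01]]
force [-0.60151857 -0.32561924 -0.40944494]
moment [ 0.01232694 -0.01610823  0.02442435]
gripper_width 0.08582517693283688
scene 480.36936334012745 480.36936334012745 280.6193675849727 210.70220349283196 [-0.16290197  0.          0.          0.          0.        ]
[[-0.80979546  0.49478322 -0.31531076  0.87538573]
 [ 0.58666787  0.68947375 -0.42479024  0.3339232 ]
 [ 0.00721941 -0.5289759  -0.84860614  0.90561847]
 [ 0.          0.          0.          1.        ]]
top 381.0046057071462 381.0046057071462 278.41830336601816 208.26741623958696 [-0.09190293  0.          0.          0.          0.        ]
[[ 0.012615   -0.98135929  0.19176758  0.38545853]
 [-0.99991976 -0.01260293  0.00128271 -0.0710947 ]
 [ 0.00115804 -0.19176837 -0.98143953  0.96238506]
 [ 0.          0.          0.          1.        ]]
```

View pics/scene0.png

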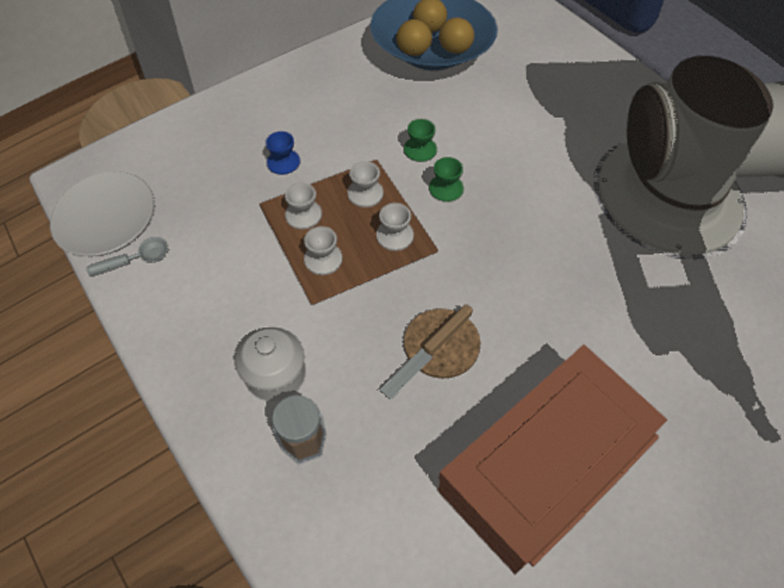

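View pics/top0.png

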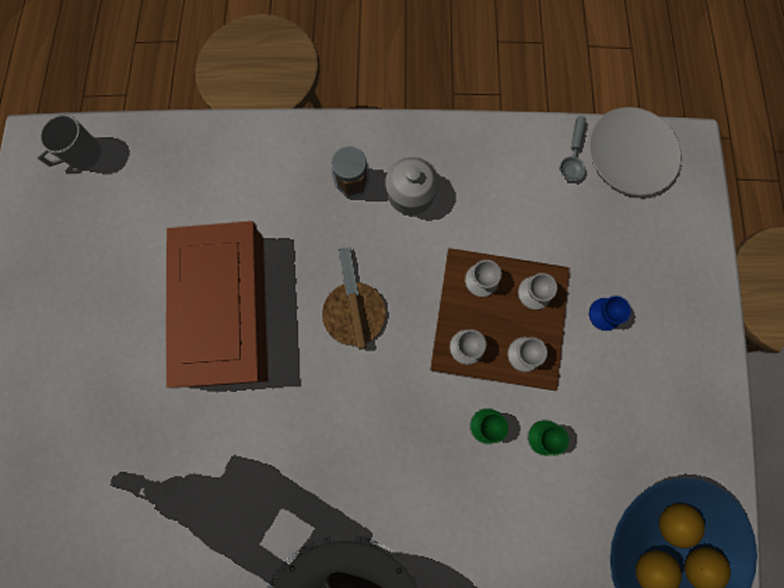

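```bash
cat > h.py <<'E'
from cell import arm,cams,job
import cv2,numpy as np
def K(c): return np.array([[c["fx"],0,c["cx"]],[0,c["fy"],c["cy"]],[0,0,1.]])
def p2w(c,uv,z):
    uv=np.array(uv,float).reshape(-1,1,2)
    n=cv2.undistortPoints(uv,K(c),np.array(c["dist_coeffs"]))[:,0]
    T=np.array(c["cam_to_world"]); d=np.c_[n,np.ones(len(n))]@T[:3,:3].T
    o=T[:3,3]; return o+d*((z-o[2])/d[:,2])[:,None]
def w2p(c,P):
    T=np.linalg.inv(np.array(c["cam_to_world"])); 
    return cv2.projectPoints(np.array(P,float).reshape(-1,1,3),cv2.Rodrigues(T[:3,:3])[0],T[:3,3],K(c),np.array(c["dist_coeffs"]))[0][:,0]
def crop(name,box,out,c=None,pts=None):
    c=c or cams.capture(name); x0,y0,x1,y1=box
    s=min(800/(x1-x0),600/(y1-y0)); 
    f=cv2.resize(c["frame"][y0:y1,x0:x1,::-1],None,fx=s,fy=s,interpolation=cv2.INTER_CUBIC)[:600,:800].copy()
    if pts is not None:
        for p in w2p(c,pts): cv2.circle(f,tuple(int(round(v)) for v in ((p-[x0,y0]+.5)*s)),3,(0,255,0),1)
    cv2.imwrite("pics/"+out,f); return c,s
def tri(c1,u1,c2,u2):
    A=[];b=[]
    for c,u in((c1,u1),(c2,u2)):
        P=p2w(c,u,0)[0];o=np.array(c["cam_to_world"])[:3,3];d=(P-o)/np.linalg.norm(P-o)
        M=np.eye(3)-np.outer(d,d);A.append(M);b.append(M@o)
    return np.linalg.solve(sum(A),sum(b))
def st():
    s=arm.get_state(); print("t %.2f pos %s F %s w %.4f"%(s["time_s"],np.round(s["tool_pos"],4),np.round(s["force"],1),s["gripper_width"])); print(np.round(s["ee_rot"],4).tolist(), np.round(s["joint_positions"],3)); return s
E
python3 - <<'E'
from h import *
c,s=crop("scene",(290,230,490,420),"w_s.png"); print(s)
c,s=crop("top",(100,140,240,290),"w_t.png");print(s)
E
```

```text
3.1578947368421053
4.0
```

View pics/w_s.png

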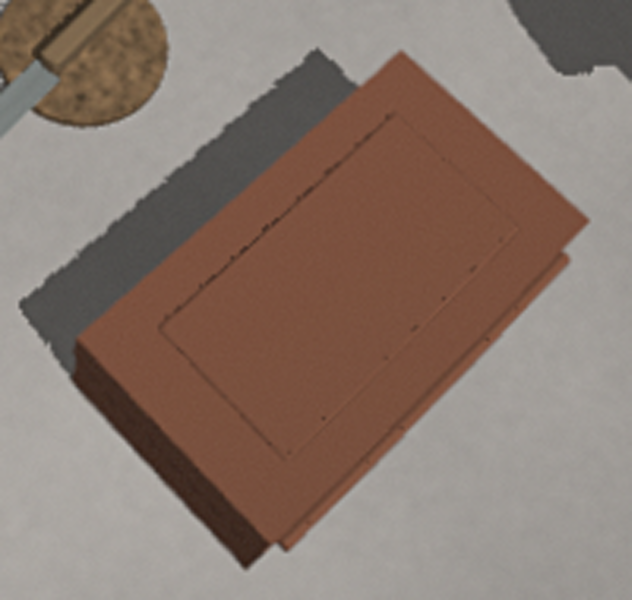

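View pics/w_t.png

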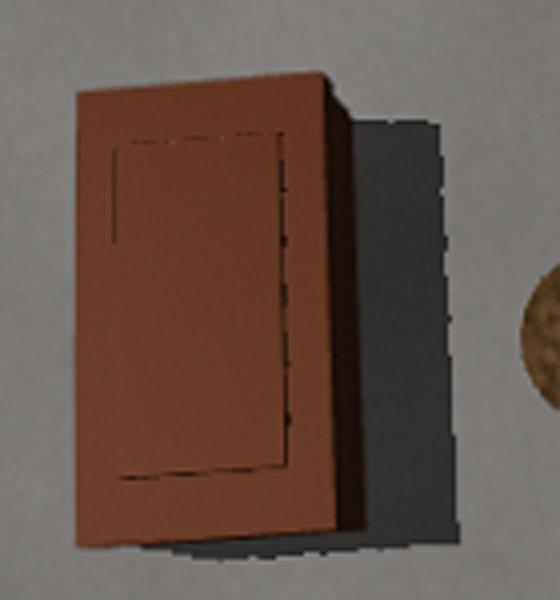

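Run:
```python
from h import *
cs=cams.capture("scene");ct=cams.capture("top")
s=3.1578947
U=np.array([[402,50],[588,220],[272,543],[77,343]])/s+[290,230]-.5
V=np.array([[77,92],[323,72],[335,530],[77,547]])/4+[100,140]-.5
A=p2w(cs,U,.094);B=p2w(ct,V,.094)
print(np.round(A,4));print(np.round(B,4))
for P in (A,B):
  print(np.round([np.linalg.norm(P[i]-P[(i+1)%4]) for i in range(4)],4))
for z in (.062,0.05,0):
  P=A.copy();P[:,2]=z
  print(np.round((w2p(cs,P)-[290,230]+.5)*s,0).tolist())
```

```text
[[0.4059 0.1454 0.094 ]
 [0.3938 0.2941 0.094 ]
 [0.6637 0.3178 0.094 ]
 [0.6793 0.1713 0.094 ]]
[[0.6631 0.3181 0.094 ]
 [0.6764 0.1675 0.094 ]
 [0.4052 0.1439 0.094 ]
 [0.3921 0.2931 0.094 ]]
[0.1492 0.2709 0.1474 0.2746]
[0.1512 0.2722 0.1498 0.2722]
[[389.0, 74.0], [569.0, 240.0], [261.0, 553.0], [73.0, 360.0]]
[[385.0, 82.0], [563.0, 247.0], [257.0, 557.0], [72.0, 366.0]]
[[367.0, 116.0], [536.0, 275.0], [242.0, 571.0], [66.0, 389.0]]
```

Run:
```python
from h import *
cs=cams.capture("scene");ct=cams.capture("top")
print(p2w(cs,np.array([[570,258],[288,549]])/3.15789+[290,230]-.5,.06))
out=[]
f=ct["frame"][150:285,175:225,::-1]; f=np.clip(f.astype(float)*5,0,255).astype(np.uint8)
f=cv2.resize(f,None,fx=4.4,fy=4.4,interpolation=cv2.INTER_NEAREST)
g=cs["frame"][300:420,300:420,::-1]; g=np.clip(g.astype(float)*2.5,0,255).astype(np.uint8)
g=cv2.resize(g,(560,594),interpolation=cv2.INTER_NEAREST)
cv2.imwrite("pics/dark.png",np.hstack([f[:594],g]))
```

```text
[[0.40090663 0.30248332 0.06      ]
 [0.64993226 0.32500269 0.06      ]]
```

View pics/dark.png

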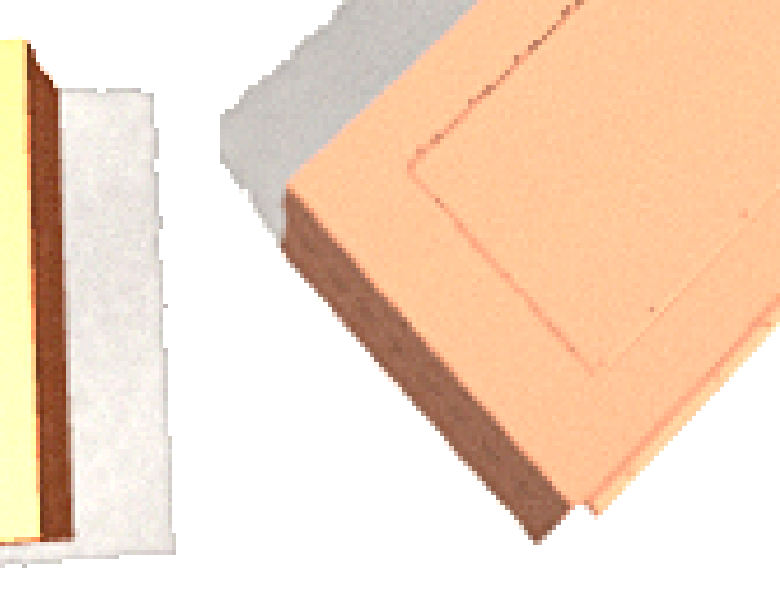

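Run:
```python
from h import *
ct,s=crop("top",(220,165,290,260),"sp_t.png");print(s)
cs,s=crop("scene",(260,205,360,295),"sp_s.png");print(s)
crop("top",(300,170,460,290),"cu_t.png",ct); crop("scene",(170,100,330,220),"cu_s.png",cs)
```

```text
6.315789473684211
6.666666666666667
```

View pics/sp_t.png

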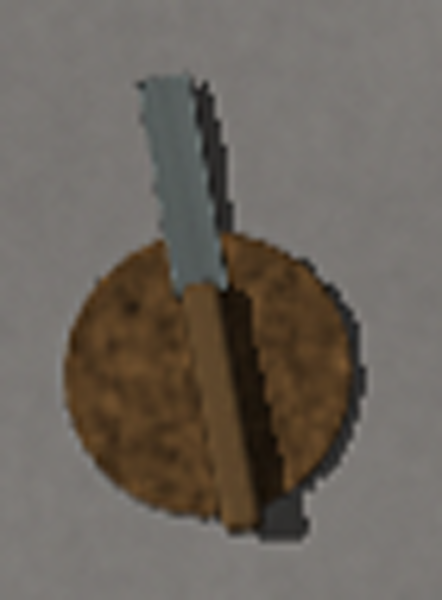

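View pics/sp_s.png

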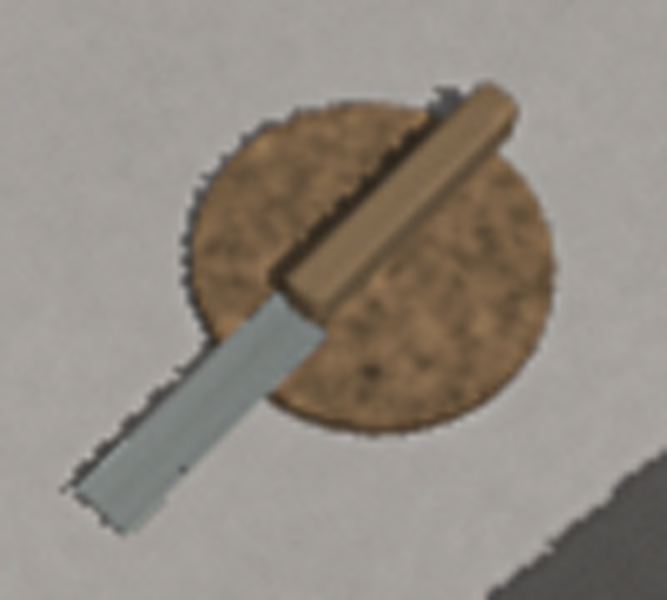

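View pics/cu_t.png

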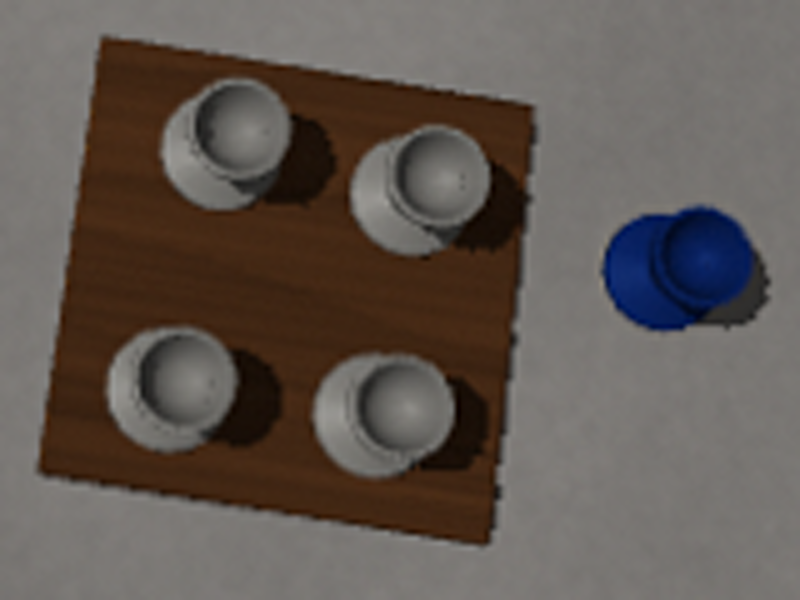

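View pics/cu_s.png

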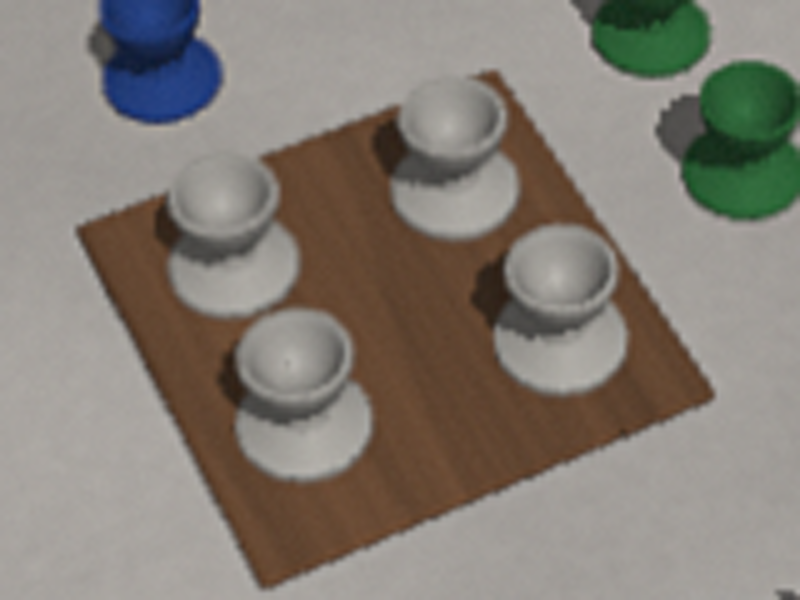

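Run:
```python
from h import *
cs=cams.capture("scene");ct=cams.capture("top")
T=lambda p:np.array(p,float)/6.3158+[220,165]-.42
S=lambda p:np.array(p,float)/6.6667+[260,205]-.42
tt=p2w(ct,T([[165,80],[203,284]]),.013); print("top tip,junc",np.round(tt,4)[:, :2], np.linalg.norm(tt[0]-tt[1]))
ts=p2w(cs,S([[101,511],[301,312]]),.013); print("scn tip,junc",np.round(ts,4)[:, :2],np.linalg.norm(ts[0]-ts[1]))
print("handle top ends top",p2w(ct,T([[202,285],[240,524]]),.03)[:,:2])
print("scene handle",p2w(cs,S([[312,288],[495,93]]),.03)[:,:2])
print("trivet top",p2w(ct,T([[208,374]]),.01)); print("scene",p2w(cs,S([[372,264]]),.01))
m=lambda p,o:np.array(p,float)/5+o-.4
a=p2w(ct,m([[243,131],[442,177],[188,379],[406,407]],[300,170]),.063)
b=p2w(cs,m([[294,357],[222,197],[560,272],[451,121]],[170,100]),.063)
print(np.round(np.c_[a[:,:2],b[:,:2]],4))
print("bell",p2w(ct,[[295,125]],.09),p2w(cs,[[189,247]],.1),"jar",p2w(ct,[[250,115]],.096),p2w(cs,[[212,298]],.096))
```

```text
top tip,junc [[ 0.6515  0.0157]
 [ 0.5668 -0.0021]] 0.08658257301240646
scn tip,junc [[ 0.6515  0.0156]
 [ 0.5615 -0.0027]] 0.09182454549522878
handle top ends top [[ 0.56313106 -0.00299007]
 [ 0.46905756 -0.02012272]]
scene handle [[ 0.55969425 -0.00090861]
 [ 0.46937758 -0.02229157]]
trivet top [[ 0.53071012 -0.00487032  0.01      ]]
scene [[ 0.53184947 -0.00422054  0.01      ]]
[[ 0.5942 -0.239   0.595  -0.2371]
 [ 0.5727 -0.336   0.5728 -0.3339]
 [ 0.4734 -0.2102  0.4728 -0.2076]
 [ 0.461  -0.3141  0.4611 -0.3107]]
bell [[ 0.76419922 -0.10793839  0.09      ]] [[ 0.76486427 -0.10497733  0.1       ]] jar [[0.78654394 0.00255792 0.096     ]] [[0.78312169 0.00642403 0.096     ]]
```

```bash
cat >> h.py <<'E'
def goal(pos,yaw_y=None,tilt=0,R=None):
    """yaw_y: world heading (deg) of tool y, tool down"""
    s=arm.get_state(); R0=np.array(s["ee_rot"]); p=np.array(s["tool_pos"])
    if R is None:
        a=np.radians(yaw_y); y=np.array([np.cos(a),np.sin(a),0]); z=np.array([0,0,-1.]); R=np.c_[np.cross(y,z),y,z]
        if tilt: R=R@cv2.Rodrigues(np.array([np.radians(tilt),0,0]))[0]
    rv=cv2.Rodrigues(R0.T@R)[0].ravel()
    print("t %.2f"%s["time_s"],"rot first: turn units",np.round(np.degrees(rv)/8,3),"| shift now-axes",np.round(R0.T@(np.array(pos)-p),4),"| shift goal-axes",np.round(R.T@(np.array(pos)-p),4),"F",np.round(s["force"],1),"w %.4f"%s["gripper_width"])
    return R
E
python3 -m inch '[[[0,0,0],[0,0,1]],[[0,0,0],[0,0,1]],[[0,0,0],[0,0,1]],[[0,0,0],[0,0,1]],[[0,0,0],[0,0,1]],[[0,0,0],[0,0,1]],[[0,0,0],[0,0,1]],[[0,0,0],[0,0,1]],[[0,0,0],[0,0,1]],[[0,0,0],[0,0,1]],[[0,0,0],[0,0,1]],[[0,0,0],[0,0,1]],[[0,0,0],[0,0,1]],[[0,0,0],[0,0,1]],[[0,0,0],[0,0,1]],[[0,0,0],[0,0,1]],[[0,0,0],[0,0,1]],[[0,0,0],[0,0,1]],[[0,0,0],[0,0,0.3]]]'
python3 -c "
from h import *
goal([.534,-.008,.12],-168.7)"
```

```text
time_s: 2.98
tool_pos: [0.2201, 0.5312, 0.2313]
ee_rot: [[0.189, -0.982, -0.0], [-0.982, -0.189, -0.0], [0.0, 0.0, -1.0]]
force: [-0.5, -0.2, -0.9]
gripper_width: 0.0854
t 2.98 rot first: turn units [ 0.001 -0.001 -0.047] | shift now-axes [ 0.5889 -0.2061  0.1113] | shift goal-axes [ 0.5902 -0.2022  0.1113] F [-0.5 -0.2 -0.9] w 0.0854
```

```bash
python3 -m inch '[[[0.049,-0.017,0],[0,0,0]],[[0.049,-0.017,0],[0,0,0]],[[0.049,-0.017,0],[0,0,0]],[[0.049,-0.017,0],[0,0,0]],[[0.049,-0.017,0],[0,0,0]],[[0.049,-0.017,0],[0,0,0]],[[0.049,-0.017,0],[0,0,0]],[[0.049,-0.017,0],[0,0,0]],[[0.049,-0.017,0],[0,0,0]],[[0.049,-0.017,0],[0,0,0]],[[0.049,-0.017,0.05],[0,0,0]],[[0.049,-0.017,0.05],[0,0,0]],[[0,0,0],[0,0,0]],[[0,0,0],[0,0,0]]]' 0
python3 -c "
from h import *
goal([.534,-.008,.013],-168.7)
crop('scene',(200,120,400,300),'a1.png'); crop('top',(190,140,330,270),'a2.png')"
```

```text
time_s: 4.72
tool_pos: [0.5266, 0.0054, 0.145]
ee_rot: [[0.192, -0.981, 0.0], [-0.981, -0.192, 0.0], [-0.0, -0.0, -1.0]]
force: [-0.1, -1.0, 0.5]
gripper_width: 0.0431
t 4.72 rot first: turn units [-0.001  0.    -0.029] | shift now-axes [ 0.0146 -0.0047  0.132 ] | shift goal-axes [ 0.0146 -0.0047  0.132 ] F [-0.1 -1.   0.5] w 0.0431
```

View pics/a1.png

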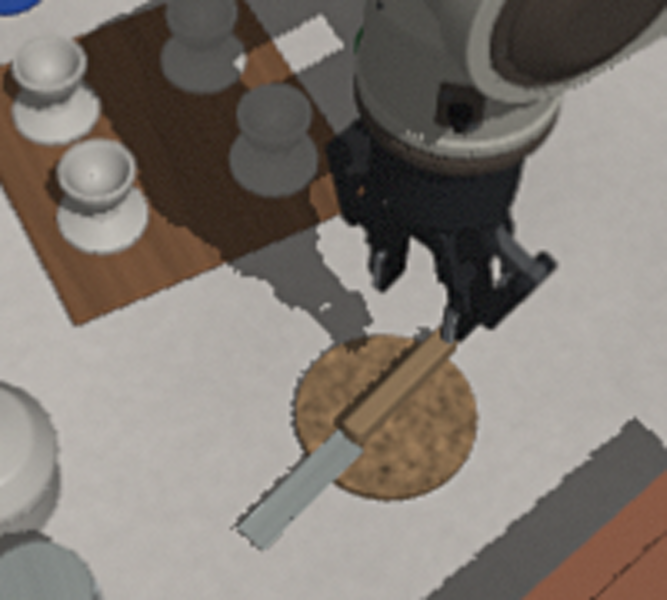

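Spreader unmoved; gripper is above it. Go down in two stages.

```bash
python3 -m inch '[[[0.0146,-0.0047,0.03],[0,0,0]],[[0,0,0.03],[0,0,0]],[[0,0,0.03],[0,0,0]],[[0,0,0.02],[0,0,0]],[[0,0,0.012],[0,0,0]],[[0,0,0],[0,0,0]],[[0,0,0],[0,0,0]],[[0,0,0],[0,0,0]]]'
python3 -c "
from h import *
goal([.534,-.008,.013],-168.7)
crop('scene',(240,180,380,300),'a3.png'); crop('top',(190,140,330,270),'a4.png')"
```

```text
time_s: 5.82
tool_pos: [0.5344, -0.0082, 0.0234]
ee_rot: [[0.192, -0.981, 0.001], [-0.981, -0.192, -0.0], [0.001, -0.001, -1.0]]
force: [-0.1, -0.1, -0.0]
gripper_width: 0.0425
t 5.83 rot first: turn units [-0.009 -0.004 -0.025] | shift now-axes [-0.0002  0.0004  0.0104] | shift goal-axes [-0.0002  0.0004  0.0104] F [-0.1 -0.1 -0. ] w 0.0425
```

View pics/a3.png

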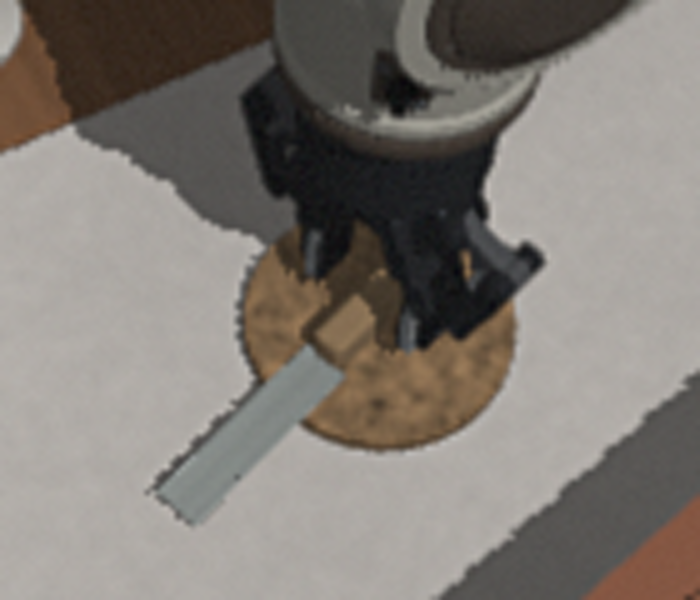

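View pics/a4.png

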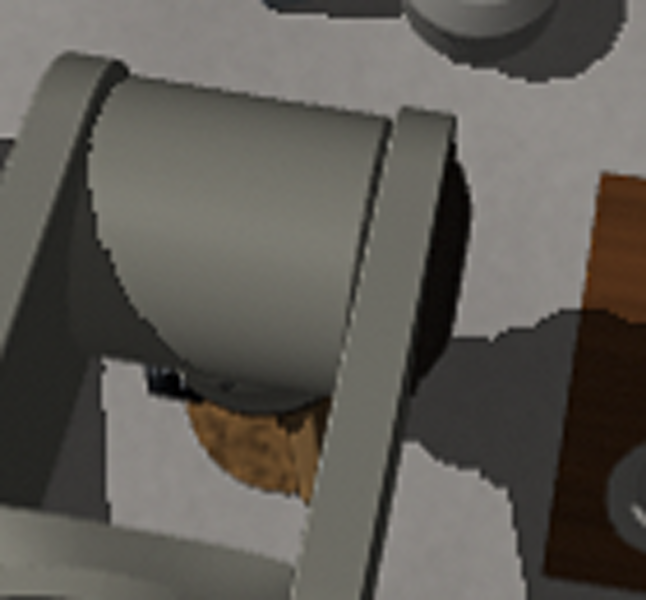

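```bash
python3 -m inch '[[[0,0,0.01],[0,0,0]],[[0,0,0],[0,0,0]],[[0,0,0],[0,0,0]]]'; python3 -m inch '[[[0,0,0],[0,0,0]],[[0,0,0],[0,0,0]],[[0,0,0],[0,0,0]],[[0,0,0],[0,0,0]],[[0,0,0],[0,0,0]],[[0,0,0],[0,0,0]]]' -1 80
python3 -m inch '[[[0,0,-0.02],[0,0,0]],[[0,0,-0.03],[0,0,0]],[[0,0,-0.03],[0,0,0]],[[0,0,-0.03],[0,0,0]],[[0,0,0],[0,0,0]],[[0,0,0],[0,0,0]]]'
python3 -c "
from h import *
crop('scene',(240,150,400,270),'a5.png')"
```

```text
time_s: 6.3
tool_pos: [0.5338, -0.0082, 0.0124]
ee_rot: [[0.192, -0.981, -0.0], [-0.981, -0.192, -0.0], [-0.0, 0.0, -1.0]]
force: [-0.9, 0.0, 0.2]
gripper_width: 0.0426
time_s: 7.05
tool_pos: [0.5342, -0.0082, 0.013]
ee_rot: [[0.192, -0.981, 0.001], [-0.981, -0.192, -0.0], [0.0, -0.001, -1.0]]
force: [-1.9, -0.4, 6.7]
gripper_width: 0.0143
time_s: 7.8
tool_pos: [0.5336, -0.0081, 0.1218]
ee_rot: [[0.192, -0.981, -0.001], [-0.981, -0.192, 0.0], [-0.0, 0.001, -1.0]]
force: [0.5, -0.3, -1.8]
gripper_width: 0.0142
```

View pics/a5.png

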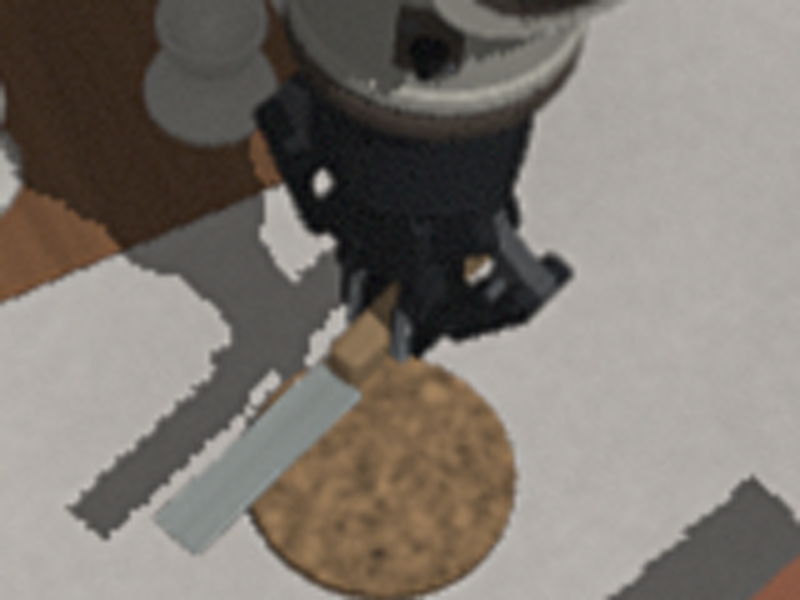

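```bash
python3 -m inch '[[[0,0,0],[0,0,-1]],[[0,0,0],[0,0,-1]],[[0,0,0],[0,0,-1]],[[0,0,0],[0,0,-1]],[[0,0,0],[0,0,-1]],[[0,0,0],[0,0,-1]],[[0,0,0],[0,0,-1]],[[0,0,0],[0,0,-1]],[[0,0,0],[0,0,-1]],[[0,0,0],[0,0,-1]],[[0,0,0],[0,0,-0.5]],[[0,0,0],[0,0,0]]]'
python3 -c "
from h import *
goal([.555,.011,.0575],-84.9)"
```

```text
time_s: 9.35
tool_pos: [0.5335, -0.0081, 0.1216]
ee_rot: [[0.996, 0.088, -0.002], [0.088, -0.996, 0.0], [-0.002, -0.0, -1.0]]
force: [0.4, -0.6, -0.8]
gripper_width: 0.0141
t 9.35 rot first: turn units [-0.002  0.011 -0.004] | shift now-axes [ 0.0232 -0.0171  0.0641] | shift goal-axes [ 0.0231 -0.0171  0.0641] F [ 0.4 -0.6 -0.8] w 0.0141
```

```bash
python3 -m inch '[[[0.0231,-0.0171,0.02],[0,0,0]],[[0,0,0.02],[0,0,0]],[[0,0,0.024],[0,0,0]],[[0,0,0],[0,0,0]],[[0,0,0],[0,0,0]],[[0,0,0],[0,0,0]]]'
python3 -c "
from h import *
goal([.555,.011,.0575],-84.9)
crop('scene',(290,210,450,330),'b1.png');crop('top',(100,140,300,290),'b2.png')"
```

```text
time_s: 10.1
tool_pos: [0.5559, 0.0108, 0.0596]
ee_rot: [[0.996, 0.088, 0.001], [0.088, -0.996, -0.0], [0.001, 0.0, -1.0]]
force: [0.2, -0.1, -1.2]
gripper_width: 0.0141
t 10.10 rot first: turn units [ 0.003 -0.01  -0.004] | shift now-axes [-0.0009 -0.0002  0.0021] | shift goal-axes [-0.0009 -0.0002  0.0021] F [ 0.2 -0.1 -1.2] w 0.0141
```

View pics/b1.png

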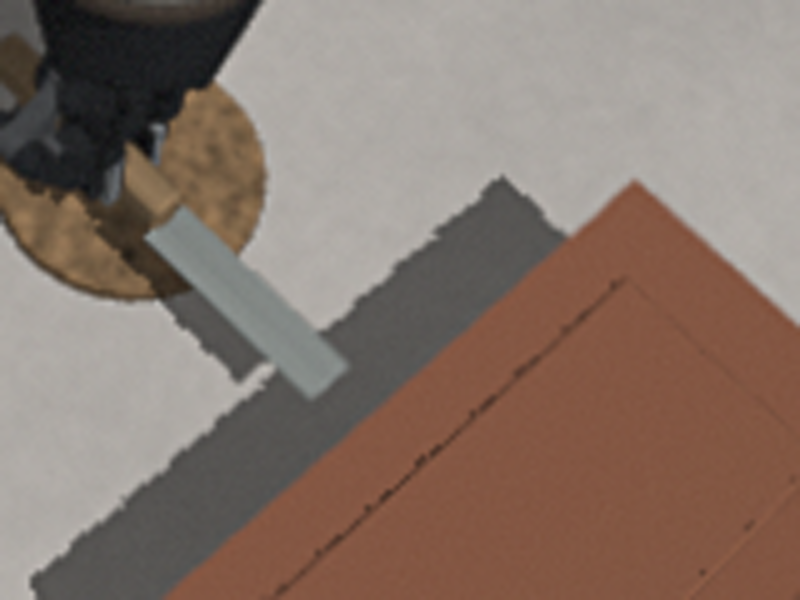

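View pics/b2.png

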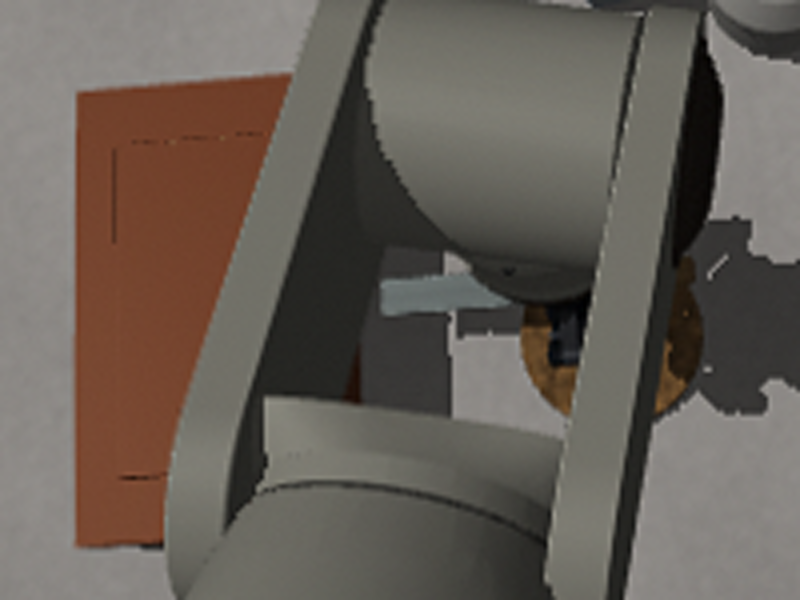

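Run:
```python
from h import *
cs=cams.capture("scene");ct=cams.capture("top")
S=lambda p:np.array(p,float)/5+[290,210]-.4
T=lambda p:np.array(p,float)/4+[100,140]-.4
print(tri(cs,S([314,401]),ct,T([381,281])),tri(cs,S([348,368]),ct,T([381,316])))
```

```text
[0.55481567 0.13283552 0.06026629] [0.53428508 0.13089005 0.05935976]
```

```bash
python3 -m inch '[[[-0.0009,0,0.002],[0,0,0]],[[0,-0.01,0],[0,0,0]],[[0,-0.01,0],[0,0,0]],[[0,-0.01,0],[0,0,0]],[[0,0,0],[0,0,0]],[[0,0,0],[0,0,0]]]'
python3 -c "
from h import *
goal([.555,.011,.0575],-84.9)"
```

```text
time_s: 11.05
tool_pos: [0.5519, 0.0408, 0.0566]
ee_rot: [[0.996, 0.089, 0.0], [0.089, -0.996, -0.0], [0.0, 0.0, -1.0]]
force: [0.2, -0.5, -0.8]
gripper_width: 0.0144
t 11.05 rot first: turn units [ 0.002 -0.001  0.002] | shift now-axes [ 0.0004  0.0299 -0.0009] | shift goal-axes [ 0.0004  0.0299 -0.0009] F [ 0.2 -0.5 -0.8] w 0.0144
```

```bash
python3 -m inch '[[[0,-0.01,-0.0005],[0,0,0]],[[0,-0.01,0],[0,0,0]],[[0,-0.01,0],[0,0,0]],[[0,0,0],[0,0,0]],[[0,0,0],[0,0,0]]]'
python3 -c "
from h import *
goal([.555,.011,.0575],-84.9)
crop('scene',(290,210,450,330),'b3.png')"
```

```text
time_s: 11.68
tool_pos: [0.5492, 0.0707, 0.057]
ee_rot: [[0.996, 0.089, -0.0], [0.089, -0.996, -0.0], [-0.0, 0.0, -1.0]]
force: [0.1, -0.9, -0.9]
gripper_width: 0.0143
t 11.68 rot first: turn units [0.001 0.001 0.002] | shift now-axes [ 0.0005  0.0599 -0.0005] | shift goal-axes [ 0.0005  0.0599 -0.0005] F [ 0.1 -0.9 -0.9] w 0.0143
```

View pics/b3.png

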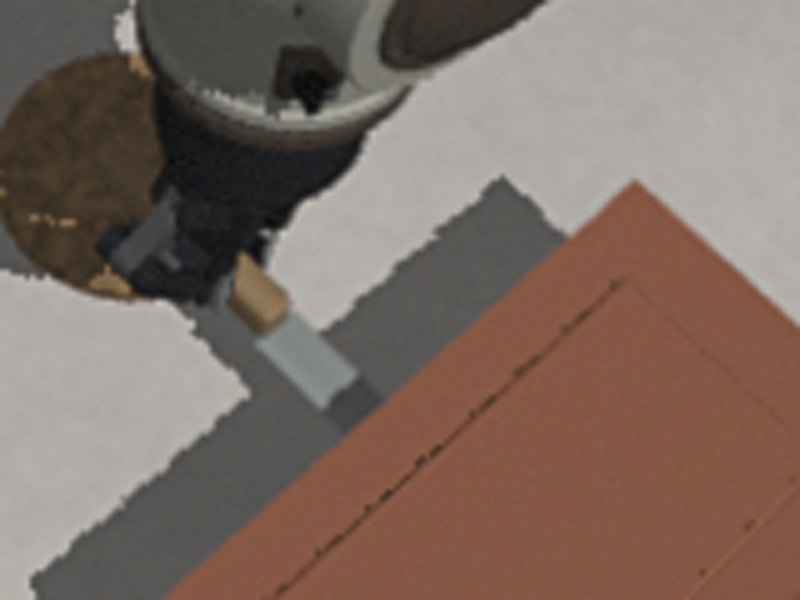

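```bash
python3 -m inch '[[[0,0,-0.006],[0,0,0]],[[0,-0.001,-0.006],[0,0,0]],[[0,-0.001,-0.006],[0,0,0]],[[0,-0.001,-0.006],[0,0,0]],[[0,-0.001,-0.006],[0,0,0]],[[0,-0.001,-0.006],[0,0,0]],[[0,-0.002,-0.006],[0,0,0]],[[0,-0.002,-0.006],[0,0,0]],[[0,-0.002,-0.006],[0,0,0]],[[0,-0.002,-0.006],[0,0,0]],[[0,-0.002,-0.006],[0,0,0]],[[0,0,0],[0,0,0]],[[0,0,0],[0,0,0]]]'
python3 -c "
from h import *
crop('scene',(270,170,490,335),'b4.png')"
```

```text
time_s: 13.35
tool_pos: [0.5479, 0.0855, 0.123]
ee_rot: [[0.996, 0.089, 0.0], [0.089, -0.996, -0.0], [0.0, 0.0, -1.0]]
force: [0.5, -0.1, -2.5]
gripper_width: 0.0142
```

View pics/b4.png

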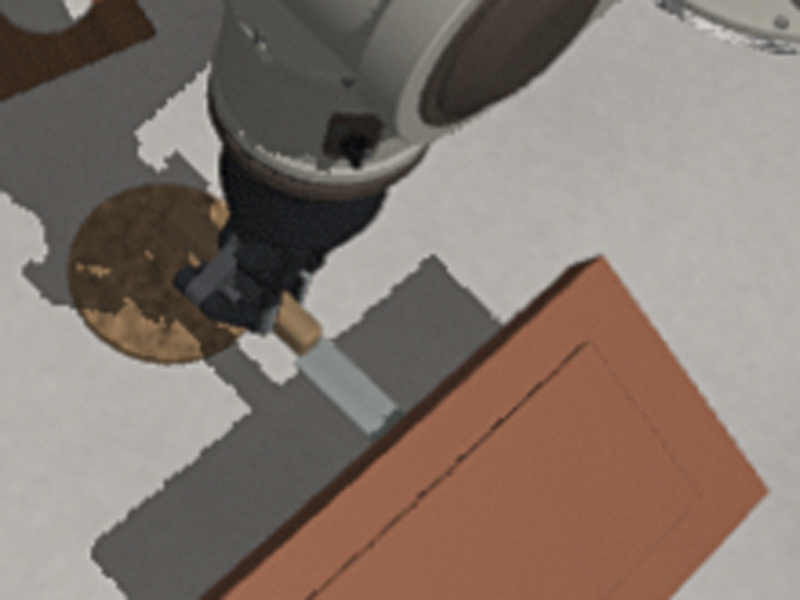

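```bash
python3 -m inch '[[[0,-0.003,-0.0055],[0,0,0]],[[0,-0.003,-0.0055],[0,0,0]],[[0,-0.003,-0.005],[0,0,0]],[[0,-0.003,-0.005],[0,0,0]],[[0,-0.003,-0.005],[0,0,0]],[[0,-0.0035,-0.005],[0,0,0]],[[0,-0.0035,-0.005],[0,0,0]],[[0,-0.004,-0.0045],[0,0,0]],[[0,-0.004,-0.0045],[0,0,0]],[[0,-0.004,-0.004],[0,0,0]],[[0,-0.004,-0.004],[0,0,0]],[[0,-0.0045,-0.004],[0,0,0]],[[0,-0.0045,-0.004],[0,0,0]],[[0,-0.0045,-0.0035],[0,0,0]],[[0,0,0],[0,0,0]],[[0,0,0],[0,0,0]]]'
python3 -c "
from h import *
crop('scene',(270,170,490,335),'b5.png');crop('top',(100,140,300,290),'b6.png')"
```

```text
time_s: 15.4
tool_pos: [0.5433, 0.137, 0.1875]
ee_rot: [[0.996, 0.089, -0.0], [0.089, -0.996, -0.0], [-0.0, 0.0, -1.0]]
force: [0.5, 3.7, -8.2]
gripper_width: 0.0143
```

View pics/b5.png

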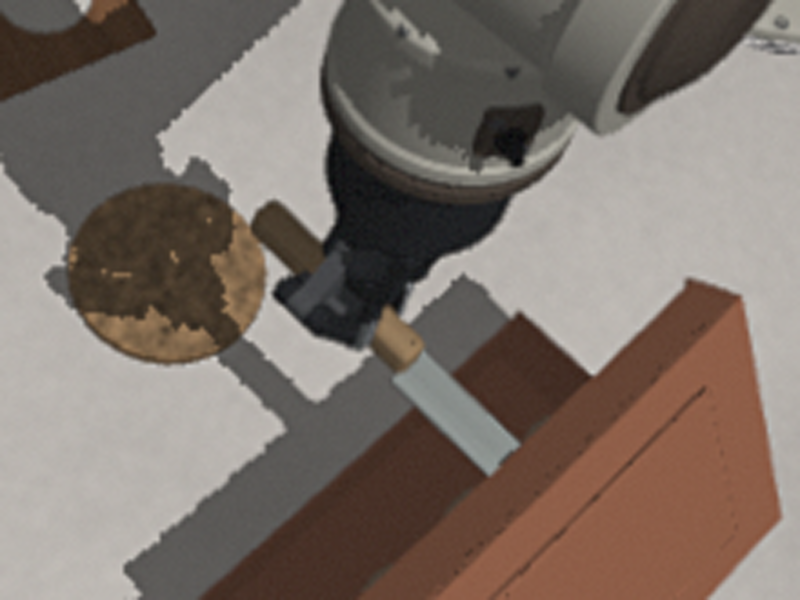

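View pics/b6.png

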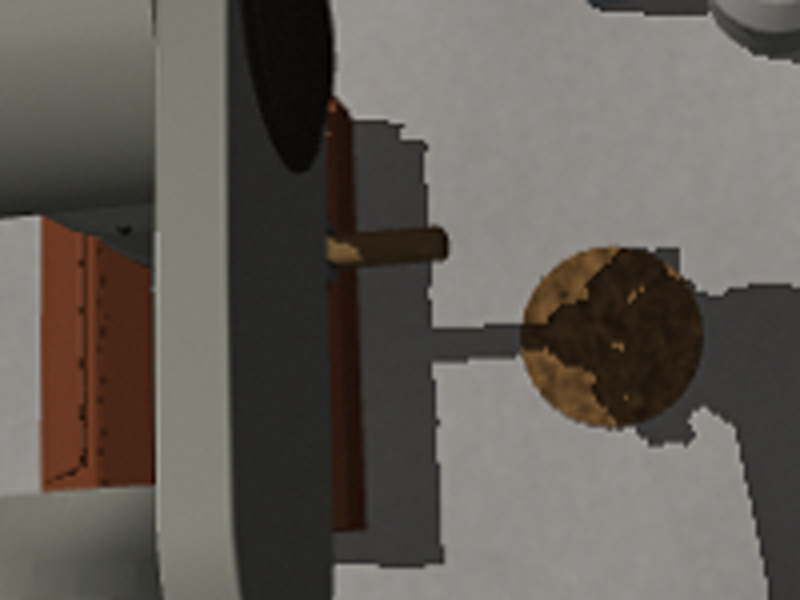

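```bash
python3 -m inch '[[[0,-0.005,0],[0,0,0]],[[0,-0.005,0],[0,0,0]],[[0,-0.005,0],[0,0,0]],[[0,0,0],[0,0,0]],[[0,0,0],[0,0,0]]]'; python3 -m inch '[[[0,-0.005,-0.002],[0,0,0]],[[0,-0.005,-0.002],[0,0,0]],[[0,-0.005,-0.002],[0,0,0]],[[0,-0.005,-0.001],[0,0,0]],[[0,0,0],[0,0,0]]]'
python3 -c "
from h import *
crop('scene',(270,170,490,335),'b7.png')"
```

```text
time_s: 16.12
tool_pos: [0.542, 0.1518, 0.1876]
ee_rot: [[0.996, 0.089, 0.0], [0.089, -0.996, -0.0], [0.0, 0.0, -1.0]]
force: [0.3, -1.0, -1.3]
gripper_width: 0.0139
time_s: 16.75
tool_pos: [0.5402, 0.1722, 0.1947]
ee_rot: [[0.996, 0.089, 0.0], [0.089, -0.996, 0.0], [0.0, -0.0, -1.0]]
force: [0.2, -0.1, -1.1]
gripper_width: 0.0139
```

View pics/b7.png

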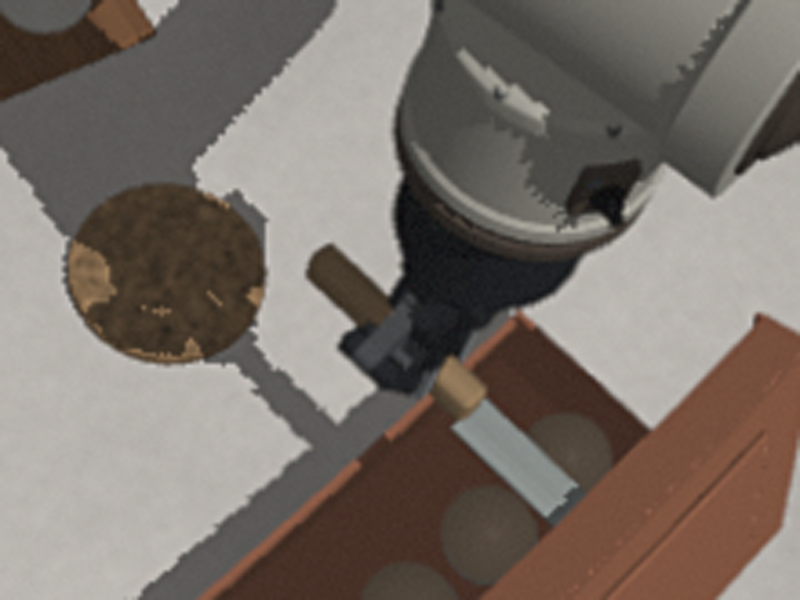

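```bash
python3 -m inch '[[[0,-0.005,0],[0,0,0]],[[0,-0.005,0],[0,0,0]],[[0,-0.005,0],[0,0,0]],[[0,-0.005,0],[0,0,0]],[[0,-0.005,0],[0,0,0]],[[0,-0.005,0],[0,0,0]],[[0,-0.005,0],[0,0,0]],[[0,-0.005,0],[0,0,0]],[[0,0,0],[0,0,0]],[[0,0,0],[0,0,0]],[[0,0,0],[0,0,0]],[[0,0,0],[0,0,0]]]'
python3 -c "
from h import *
crop('scene',(250,150,550,375),'b8.png')"
```

```text
time_s: 18.3
tool_pos: [0.5367, 0.2114, 0.1945]
ee_rot: [[0.996, 0.089, -0.0], [0.089, -0.996, -0.0], [-0.0, 0.0, -1.0]]
force: [0.7, -0.3, -1.2]
gripper_width: 0.0139
```

View pics/b8.png

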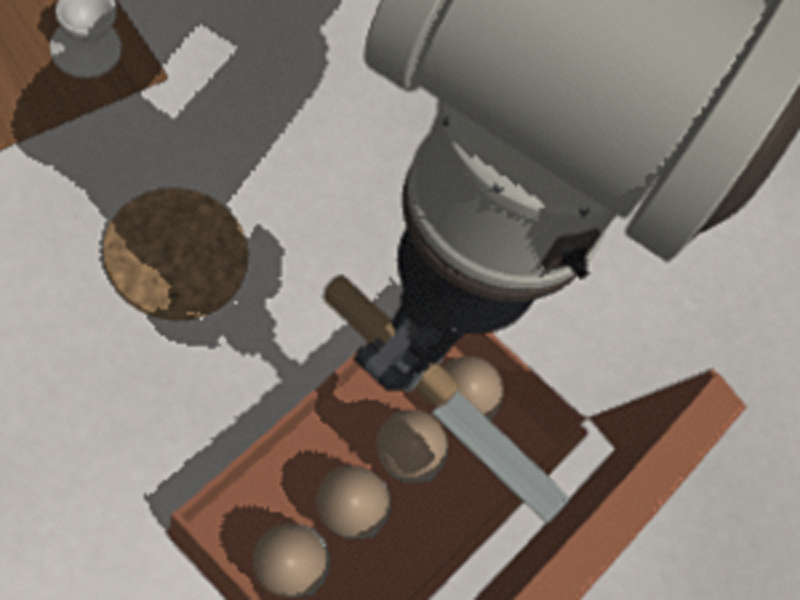

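```bash
python3 -m inch '[[[0,0.02,0],[0,0,0]],[[0,0.02,0],[0,0,0]],[[0,0.03,0],[0,0,0]],[[0,0.03,0],[0,0,0]],[[0,0.03,0],[0,0,0]],[[0,0.03,0],[0,0,0]],[[0,0.03,0.02],[0,0,0]],[[0,0.025,0.02],[0,0,0]],[[0,0,0.04],[0,0,0]],[[0,0,0.04],[0,0,0]],[[0,0,0],[0,0,0]],[[0,0,0],[0,0,0]]]'
python3 -c "
from h import *
goal([.531,-.0045,.015],-84.9)
crop('scene',(210,150,560,412),'c1.png')"
```

```text
time_s: 19.85
tool_pos: [0.5564, -0.0032, 0.0762]
ee_rot: [[0.996, 0.088, 0.002], [0.088, -0.996, -0.0], [0.002, 0.001, -1.0]]
force: [0.5, 0.8, -0.3]
gripper_width: 0.0139
t 19.85 rot first: turn units [ 0.004 -0.011 -0.004] | shift now-axes [-0.0255 -0.001   0.0612] | shift goal-axes [-0.0254 -0.001   0.0612] F [ 0.5  0.8 -0.3] w 0.0139
```

View pics/c1.png

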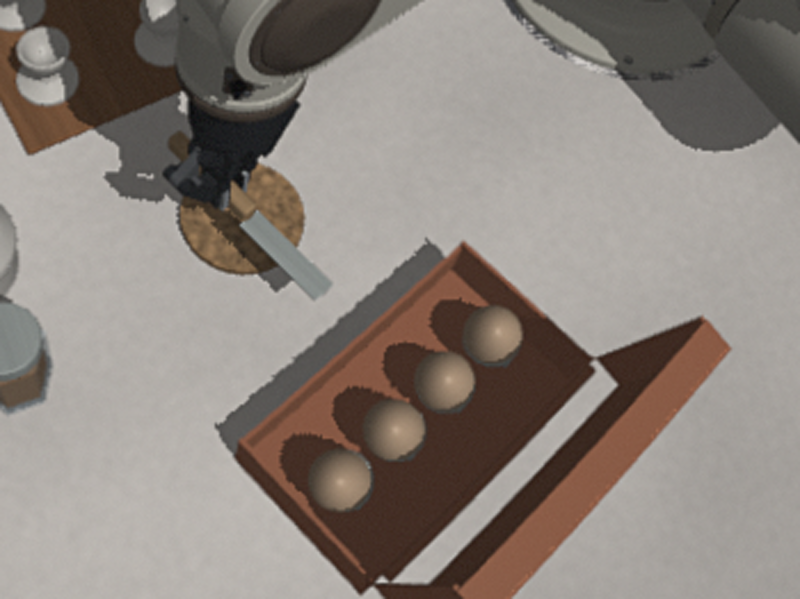

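```bash
python3 -m inch '[[[-0.0255,-0.001,0.02],[0,0,0]],[[0,0,0.02],[0,0,0]],[[0,0,0.01],[0,0,0]],[[0,0,0.005],[0,0,0]],[[0,0,0],[0,0,0]],[[0,0,0],[0,0,0]]]'; python3 -m inch '[[[0,0,0.003],[0,0,0]],[[0,0,0.003],[0,0,0]],[[0,0,0],[0,0,0]],[[0,0,0],[0,0,0]]]'
```

```text
time_s: 20.65
tool_pos: [0.5307, -0.0039, 0.0201]
ee_rot: [[0.996, 0.089, 0.001], [0.089, -0.996, -0.0], [0.001, 0.0, -1.0]]
force: [-0.1, 0.3, -1.1]
gripper_width: 0.0143
time_s: 21.15
tool_pos: [0.5303, -0.0039, 0.0137]
ee_rot: [[0.996, 0.089, 0.0], [0.089, -0.996, -0.0], [0.0, 0.0, -1.0]]
force: [-0.1, 0.0, 1.9]
gripper_width: 0.0138
```

Contact with the trivet (F z rising). Release and raise.

```bash
python3 -m inch '[[[0,0,0],[0,0,0]],[[0,0,0],[0,0,0]],[[0,0,0],[0,0,0]]]' 0 ; python3 -m inch '[[[0,0,-0.02],[0,0,0]],[[0,0,-0.04],[0,0,0]],[[0,0,-0.05],[0,0,0]],[[0,0,-0.05],[0,0,0]],[[0,0,-0.05],[0,0,0]],[[0,0.06,0],[0,0,0]],[[0,0.06,0],[0,0,0]],[[0,0.06,0],[0,0,0]],[[0,0.04,0],[0,0,0]],[[0,0,0],[0,0,0]]]' 1
python3 -c "
from h import *
goal([.531,-.0045,.015],-84.9)
cams.capture
c,s=crop('scene',(210,150,560,412),'c2.png');print(s)
c,s=crop('top',(80,140,300,300),'c3.png');print(s)"
```

```text
time_s: 21.52
tool_pos: [0.5302, -0.0039, 0.0135]
ee_rot: [[0.996, 0.089, -0.0], [0.089, -0.996, -0.0], [-0.0, 0.0, -1.0]]
force: [-1.1, 0.2, 0.3]
gripper_width: 0.0428
time_s: 22.78
tool_pos: [0.5494, -0.2255, 0.2229]
ee_rot: [[0.996, 0.086, -0.001], [0.086, -0.996, 0.0], [-0.001, -0.0, -1.0]]
force: [0.0, 0.5, 0.8]
gripper_width: 0.0856
t 22.77 rot first: turn units [-0.001  0.007 -0.023] | shift now-axes [ 0.0008 -0.2218  0.2079] | shift goal-axes [ 0.0013 -0.2218  0.2079] F [0.  0.5 0.8] w 0.0856
2.2857142857142856
3.6363636363636362
```

View pics/c2.png

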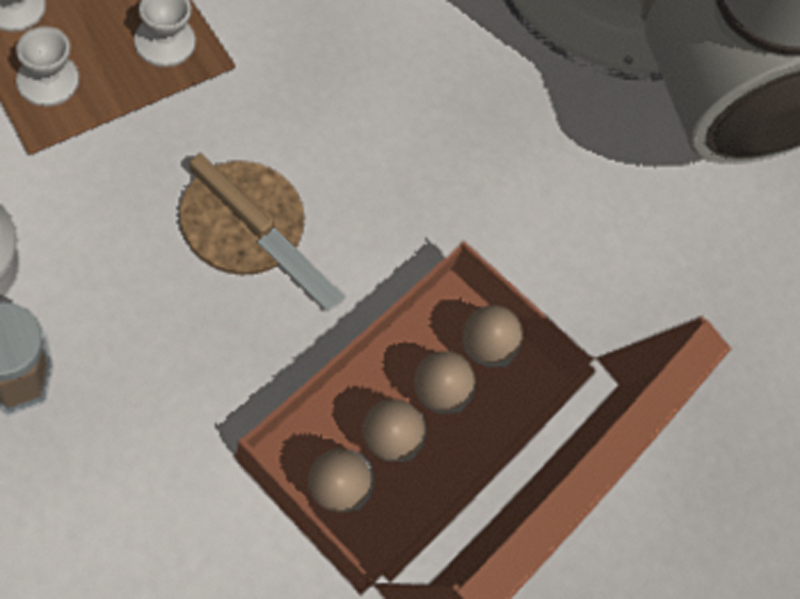

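View pics/c3.png

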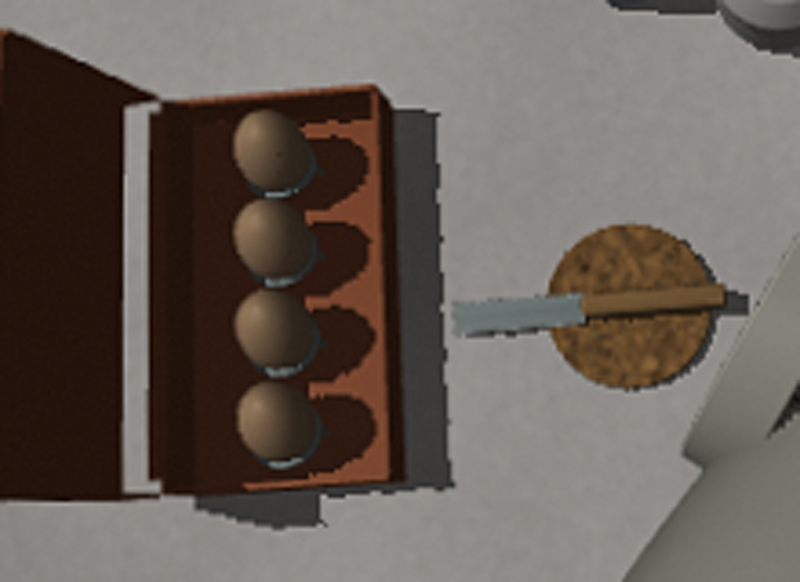

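```bash
cat >> h.py <<'E'
TH=np.radians(5.1); EX=np.array([np.cos(TH),np.sin(TH),0]); WX=np.array([-np.sin(TH),np.cos(TH),0]); O=np.array([.535,.2324,0])
def eggpts(base,a,n=40):
    a=a/np.linalg.norm(a); u=np.cross(a,[0,1,0.3]);u/=np.linalg.norm(u);v=np.cross(a,u)
    P=[]
    for h in np.linspace(0,.068,n):
        t=(h-.03)/(.03 if h<.03 else .038); r=.025*np.sqrt(max(0,1-t*t))
        for q in np.linspace(0,2*np.pi,40): P.append(base+a*h+r*(np.cos(q)*u+np.sin(q)*v))
    return np.array(P)
def hull(c,P): return cv2.convexHull(w2p(c,P).astype(np.float32))[:,0]
def overlay(name,box,out,hulls,c=None):
    c=c or cams.capture(name); x0,y0,x1,y1=box
    s=min(800/(x1-x0),600/(y1-y0)); f=cv2.resize(c["frame"][y0:y1,x0:x1,::-1],None,fx=s,fy=s,interpolation=cv2.INTER_CUBIC)
    f=np.clip(f.astype(float)*1.6,0,255).astype(np.uint8)
    for H in hulls(c): cv2.polylines(f,[np.int32(np.round((H-[x0,y0]+.5)*s))],True,(0,255,0),1)
    cv2.imwrite("pics/"+out,f[:600,:800])
AX=np.sin(.35)*EX+np.array([0,0,np.cos(.35)])
YS=[-.084,-.022,.04,.102]
E
python3 - <<'E'
from h import *
def hs(c):
    L=[]
    for y in YS:
        rc=O-y*EX+[0,0,.0285]; L.append(hull(c,eggpts(rc-.018*AX,AX)))
    # box top rims of warmer side walls
    return L
overlay('scene',(310,240,460,390),'d1.png',hs)
overlay('top',(130,155,200,275),'d2.png',hs)
E
```

```text
(no output)
```

View pics/d1.png

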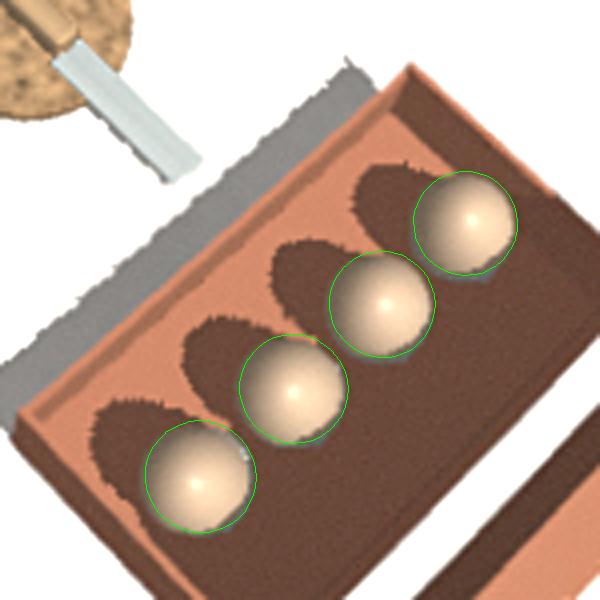

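View pics/d2.png

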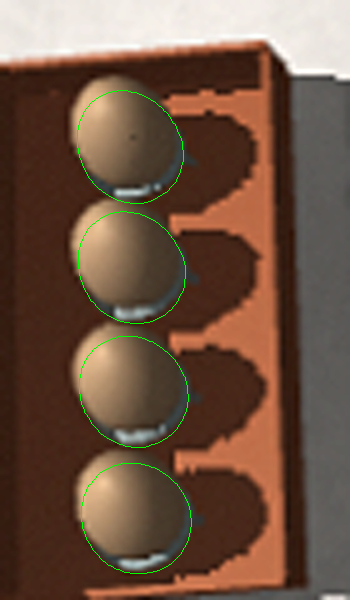

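```bash
cat >> h.py <<'E'
def eggmasks(c,box,lo=.68,hi=.92,minA=60):
    x0,y0,x1,y1=box; f=c["frame"].astype(float); g=f[:,:,1]/(f[:,:,0]+1); b=f[:,:,2]/(f[:,:,0]+1)
    m=np.zeros(g.shape,np.uint8); m[y0:y1,x0:x1]=((g>lo)&(g<hi)&(b<.8)&(f[:,:,0]>45))[y0:y1,x0:x1]
    return m
E
python3 - <<'E'
from h import *
cs=cams.capture("scene");ct=cams.capture("top")
for c,box in((cs,(310,240,460,390)),(ct,(130,155,200,275))):
    m=eggmasks(c,box); n,l,st_,ce=cv2.connectedComponentsWithStats(m)
    print([(st_[i].tolist(),np.round(ce[i],1).tolist()) for i in range(1,n) if st_[i,4]>40])
    y=[box[1],box[3]]
    cv2.imwrite("pics/m%d.png"%box[0],cv2.resize(m[box[1]:box[3],box[0]:box[2]]*255,None,fx=4,fy=4))
    f=c["frame"]; print([f[int(v),int(u)].tolist() for u,v in w2p(c,[O-y*EX+[0,0,.07] for y in YS])])
E
```

```text
[([310, 240, 33, 30, 726], [323.2, 252.3]), ([314, 256, 101, 90, 144], [362.8, 299.7]), ([416, 258, 42, 39, 45], [436.1, 276.9]), ([388, 280, 52, 52, 1234], [414.0, 306.1]), ([365, 320, 32, 36, 681], [381.4, 337.6]), ([339, 345, 35, 35, 687], [357.6, 360.0]), ([414, 353, 43, 37, 235], [436.3, 372.7]), ([387, 374, 14, 16, 50], [393.4, 381.9])]
[[128, 110, 92], [132, 112, 95], [129, 112, 92], [129, 111, 93]]
[([144, 170, 19, 23, 302], [152.4, 180.6]), ([144, 195, 19, 22, 303], [152.6, 205.0]), ([144, 219, 19, 22, 307], [153.0, 229.8]), ([145, 245, 19, 22, 309], [153.5, 255.3])]
[[99, 78, 60], [98, 79, 59], [99, 78, 59], [97, 79, 59]]
```

Run:
```python
from h import *
from scipy.optimize import minimize
cs=cams.capture("scene");ct=cams.capture("top")
M=[]
for c,box in((cs,(335,262,450,380)),(ct,(138,160,200,275))):
    m=eggmasks(c,box); m=cv2.morphologyEx(m,cv2.MORPH_OPEN,np.ones((5,5),np.uint8)); M.append((c,cv2.resize(m[box[1]:box[3],box[0]:box[2]],None,fx=4,fy=4,interpolation=cv2.INTER_NEAREST),box))
    cv2.imwrite("pics/mm%d.png"%box[0],M[-1][1]*255)
def cost(p,full=False):
    e=[]
    A=np.sin(p[3])*EX+np.array([0,0,np.cos(p[3])])
    for c,m,b in M:
        r=np.zeros_like(m)
        for y in YS:
            H=hull(c,eggpts(O-y*EX+p[0]*EX+p[1]*WX+[0,0,p[2]],A,25)); cv2.fillConvexPoly(r,np.int32(np.round((H-[b[0],b[1]]+.5)*4-.5)),1)
        e.append((r!=m).sum()/r.sum())
    return e if full else sum(e)
best=None
for t in(.3,.35,.4):
    p0=[-.006,0,.0115,t]
    r=minimize(cost,p0,method="Nelder-Mead",options=dict(initial_simplex=[p0,[.002,0,.0115,t],[-.006,.008,.0115,t],[-.006,0,.022,t],[-.006,0,.0115,t+.1]],maxiter=150))
    print(np.round(r.x,4),r.fun,cost(r.x,True))
```

```text
[0.0044 0.0003 0.0206 0.2212] 0.3156415635763743 [np.float64(0.07009407017268035), np.float64(0.24554749340369394)]
[0.0065 0.0004 0.0206 0.1477] 0.3113386932267441 [np.float64(0.07389672576679177), np.float64(0.23744196745995233)]
[-4.000e-04  2.000e-04  2.100e-02  3.555e-01] 0.3329778147966007 [np.float64(0.07256073277578654), np.float64(0.2604170820208142)]
```

Run:
```python
from h import *
p=[0.0,0.0,0.0148]
import cv2
a=cv2.imread("pics/mm335.png");b=cv2.imread("pics/mm138.png"); h=max(a.shape[0],b.shape[0])
z=np.zeros((h,a.shape[1]+b.shape[1]+20,3),np.uint8); z[:a.shape[0],:a.shape[1]]=a; z[:b.shape[0],a.shape[1]+20:]=b; cv2.imwrite("pics/mm.png",z[:600,:800])
```

```text
(no output)
```

View pics/mm.png

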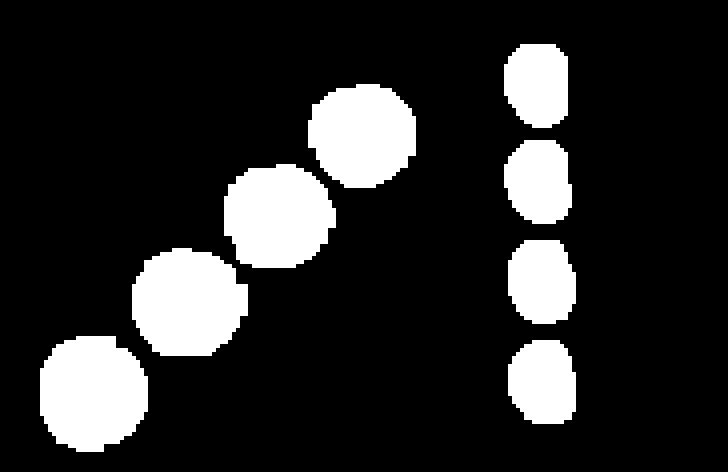

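Run:
```python
from h import *
def hs(c):
    return [hull(c,eggpts(O-y*EX+0.0*EX+[0,0,.021],AX)) for y in YS]
overlay('scene',(310,240,460,390),'d3.png',hs)
overlay('top',(130,155,200,275),'d4.png',hs)
a=cv2.imread("pics/d3.png");b=cv2.imread("pics/d4.png"); z=np.hstack([a[:,130:],b])[:600,:800]; cv2.imwrite("pics/d5.png",z)
```

```text
(no output)
```

View pics/d5.png

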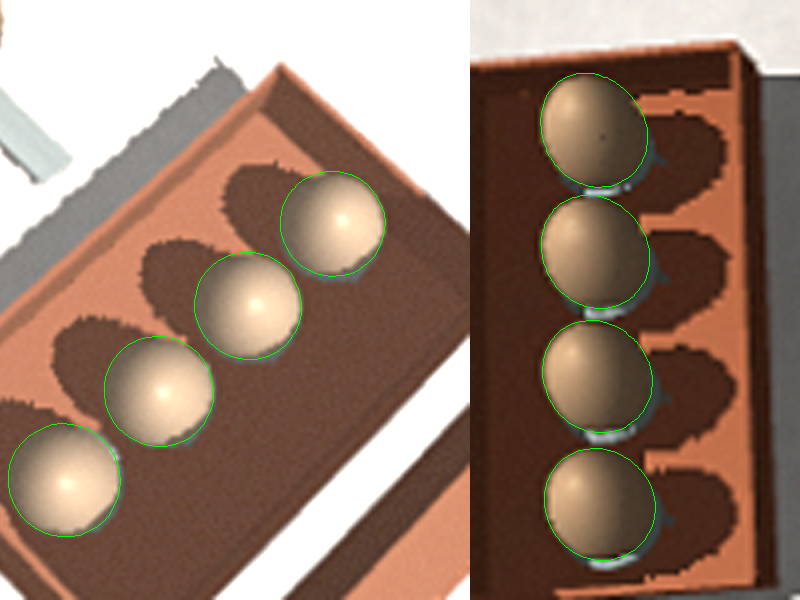

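```bash
cat >> h.py <<'E'
def eggR(): 
    z=-AX; y=np.cos(.35)*EX-np.array([0,0,np.sin(.35)]); return np.c_[np.cross(y,z),y,z]
def ebase(i): return O-YS[i]*EX+np.array([0,0,.021])
E
python3 - <<'E'
from h import *
R=eggR(); print(np.linalg.det(R))
goal(ebase(0)+.12*AX,R=R); goal([0,0,0],5.1)
E
python3 -m inch '[[[0,0,0],[0,0,-1]],[[0,0,0],[0,0,-1]],[[0,0,0],[0,0,-1]],[[0,0,0],[0,0,-1]],[[0,0,0],[0,0,-1]],[[0,0,0],[0,0,-1]],[[0,0,0],[0,0,-1]],[[0,0,0],[0,0,-1]],[[0,0,0],[0,0,-1]],[[0,0,0],[0,0,-1]],[[0,0,0],[0,0,-1]],[[0,0,0],[0,0,-0.3]],[[0,0,0],[0,0,0]]]'
python3 - <<'E'
from h import *
R=eggR()
goal(ebase(0)+.12*AX,R=R)
E
```

```text
1.0
t 23.27 rot first: turn units [  1.969  -1.966 -11.12 ] | shift now-axes [ 0.1511 -0.4543  0.0899] | shift goal-axes [0.4544 0.1725 0.0328] F [-0.2  0.5  0. ] w 0.0854
t 23.27 rot first: turn units [ 2.0000e-03  0.0000e+00 -1.1245e+01] | shift now-axes [-0.5278 -0.2708  0.2236] | shift goal-axes [ 0.2704 -0.5279  0.2237] F [-0.2  0.5  0. ] w 0.0854
time_s: 24.9
tool_pos: [0.5498, -0.2228, 0.2236]
ee_rot: [[-0.096, 0.995, 0.0], [0.995, 0.096, -0.0], [-0.0, 0.0, -1.0]]
force: [0.7, 0.4, -0.3]
gripper_width: 0.0854
t 24.90 rot first: turn units [2.507 0.009 0.048] | shift now-axes [0.4537 0.1539 0.0898] | shift goal-axes [0.4547 0.1725 0.0327] F [ 0.7  0.4 -0.3] w 0.0854
```

```bash
python3 -m inch '[[[0.0504,0.017,0],[0,0,0]],[[0.0504,0.017,0],[0,0,0]],[[0.0504,0.017,0],[0,0,0]],[[0.0504,0.017,0],[0,0,0]],[[0.0504,0.017,0],[0,0,0]],[[0.0504,0.017,0],[0,0,0]],[[0.0504,0.017,0],[0,0,0]],[[0.0504,0.017,0],[0,0,0]],[[0.05,0.017,0],[0,0,0]],[[0,0,0],[0.8,0,0]],[[0,0,0],[0.8,0,0]],[[0,0,0],[0.9,0,0]],[[0,0,0],[0,0,0]],[[0,0,0],[0,0,0]]]'
python3 - <<'E'
from h import *
R=eggR()
goal(ebase(0)+.10*AX,R=R)
E
```

```text
time_s: 26.65
tool_pos: [0.6587, 0.2429, 0.2236]
ee_rot: [[-0.095, 0.936, -0.338], [0.995, 0.09, -0.033], [-0.0, -0.339, -0.941]]
force: [-0.4, -0.2, 1.0]
gripper_width: 0.0852
t 26.65 rot first: turn units [0.027 0.017 0.043] | shift now-axes [0.0006 0.0313 0.1043] | shift goal-axes [0.0005 0.0317 0.1041] F [-0.4 -0.2  1. ] w 0.0852
```

```bash
python3 -m inch '[[[0.0005,0.0313,0.034],[0,0,0.04]],[[0,0,0.035],[0,0,0]],[[0,0,0.035],[0,0,0]],[[0,0,0],[0,0,0]],[[0,0,0],[0,0,0]]]'
python3 - <<'E'
from h import *
R=eggR()
goal(ebase(0)+.008*AX,R=R)
s=arm.get_state();p=s["tool_pos"];Rr=np.array(s["ee_rot"])
crop('scene',(300,200,460,320),'e1.png',pts=[p])
crop('top',(100,140,240,280),'e2.png',pts=[p])
E
```

```text
time_s: 27.28
tool_pos: [0.6532, 0.2429, 0.1179]
ee_rot: [[-0.091, 0.937, -0.337], [0.996, 0.085, -0.032], [-0.002, -0.338, -0.941]]
force: [-0.4, 0.6, 0.2]
gripper_width: 0.0854
t 27.27 rot first: turn units [0.035 0.015 0.007] | shift now-axes [0.0002 0.0002 0.0949] | shift goal-axes [0.     0.0007 0.0949] F [-0.4  0.6  0.2] w 0.0854
```

View pics/e1.png

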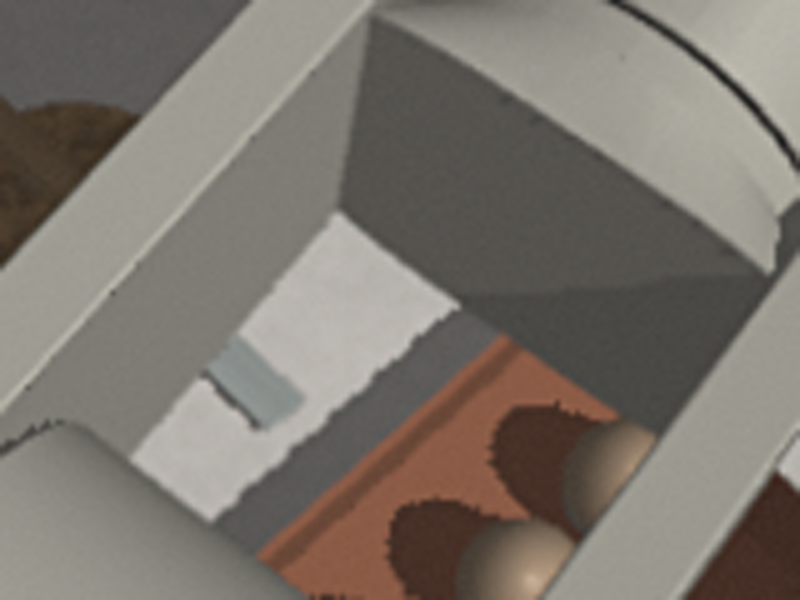

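View pics/e2.png

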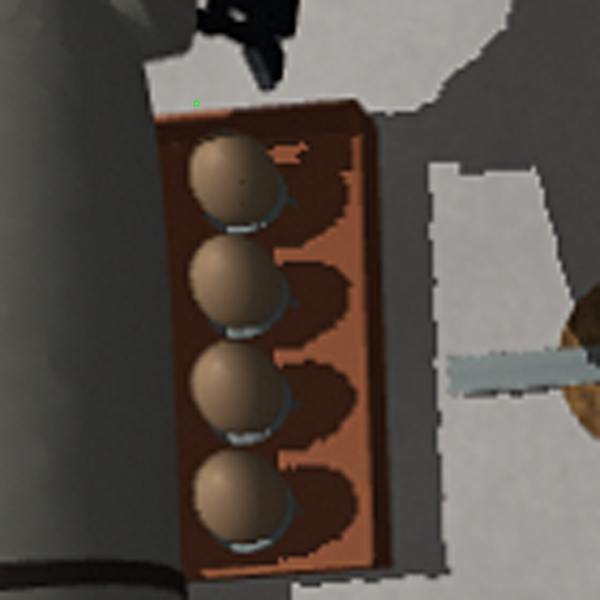

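```bash
python3 -m inch '[[[0,0.0003,0.02],[0.03,0,0]],[[0,0,0.02],[0,0,0]],[[0,0,0.02],[0,0,0]],[[0,0,0.015],[0,0,0]],[[0,0,0.01],[0,0,0]],[[0,0,0],[0,0,0]],[[0,0,0],[0,0,0]]]'
python3 - <<'E'
from h import *
R=eggR()
goal(ebase(0)+.008*AX,R=R)
E
```

```text
time_s: 28.25
tool_pos: [0.6241, 0.24, 0.0359]
ee_rot: [[-0.09, 0.935, -0.343], [0.996, 0.084, -0.033], [-0.002, -0.345, -0.939]]
force: [0.6, -0.9, 0.3]
gripper_width: 0.0858
t 28.25 rot first: turn units [-0.016  0.016  0.006] | shift now-axes [0.0004 0.0001 0.0079] | shift goal-axes [0.0004 0.0001 0.0079] F [ 0.6 -0.9  0.3] w 0.0858
```

```bash
python3 -m inch '[[[0.0004,0,0.007],[0,0,0]],[[0,0,0],[0,0,0]],[[0,0,0],[0,0,0]]]'; python3 -m inch '[[[0,0,0],[0,0,0]],[[0,0,0],[0,0,0]],[[0,0,0],[0,0,0]],[[0,0,0],[0,0,0]],[[0,0,0],[0,0,0]],[[0,0,0],[0,0,0]]]' -1 25
```

```text
time_s: 28.62
tool_pos: [0.6212, 0.2401, 0.0287]
ee_rot: [[-0.091, 0.934, -0.344], [0.996, 0.084, -0.033], [-0.002, -0.346, -0.938]]
force: [0.6, -0.1, 0.7]
gripper_width: 0.0853
time_s: 29.38
tool_pos: [0.6212, 0.2401, 0.0287]
ee_rot: [[-0.091, 0.934, -0.344], [0.996, 0.084, -0.033], [-0.002, -0.346, -0.938]]
force: [-1.4, 0.8, 2.8]
gripper_width: 0.0475
```

```bash
python3 -m inch '[[[0,0,-0.01],[0,0,0]],[[0,0,-0.02],[0,0,0]],[[0,0,-0.03],[0,0,0]],[[0,0,-0.03],[0,0,0]],[[0,0,-0.03],[0,0,0]],[[0,0,-0.04],[0,0,0]],[[0,0,0],[0,0,0]],[[0,0,0],[-0.8,0,0]],[[0,0,0],[-0.8,0,0]],[[0,0,0],[-0.9,0,0]],[[0,0,0],[0,0,0]],[[0,0,0],[0,0,0]]]'
python3 - <<'E'
from h import *
goal([.5946,-.238,.16],5.1)
crop('top',(100,110,300,260),'e3.png')
E
```

```text
time_s: 30.88
tool_pos: [0.6763, 0.2453, 0.1788]
ee_rot: [[-0.09, 0.996, -0.006], [0.996, 0.09, -0.003], [-0.002, -0.006, -1.0]]
force: [0.9, -0.2, -1.6]
gripper_width: 0.0476
t 30.88 rot first: turn units [-0.045  0.015  0.011] | shift now-axes [-0.4739 -0.1249  0.0206] | shift goal-axes [-0.4741 -0.1243  0.0188] F [ 0.9 -0.2 -1.6] w 0.0476
```

View pics/e3.png

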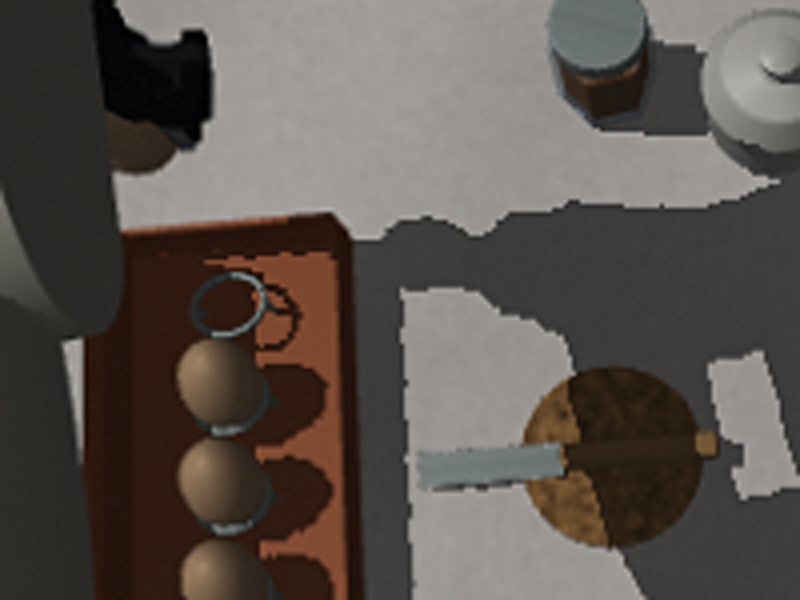

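```bash
python3 -m inch '[[[-0.02,-0.02,0],[0,0,0]],[[-0.04,-0.02,0],[0,0,0]],[[-0.05,-0.02,0],[0,0,0]],[[-0.05,-0.015,0],[0,0,0]],[[-0.05,-0.01,0],[0,0,0]],[[-0.05,-0.01,0],[0,0,0]],[[-0.05,-0.01,0],[0,0,0]],[[-0.05,-0.01,0],[0,0,0]],[[-0.05,-0.0095,0],[0,0,0]],[[-0.04,0,0],[0,0,0]],[[-0.024,0,0],[-0.045,0,0]],[[0,0,0],[0,0,0]],[[0,0,0],[0,0,0]]]'
python3 - <<'E'
from h import *
goal([.5946,-.238,.11],5.1)
crop('scene',(150,70,330,205),'e4.png')
E
```

```text
time_s: 32.55
tool_pos: [0.5954, -0.2372, 0.18]
ee_rot: [[-0.091, 0.996, 0.002], [0.996, 0.091, -0.001], [-0.001, 0.001, -1.0]]
force: [0.7, 0.2, -0.7]
gripper_width: 0.0477
t 32.55 rot first: turn units [0.01  0.008 0.015] | shift now-axes [-0.0007 -0.0009  0.07  ] | shift goal-axes [-0.0008 -0.0008  0.07  ] F [ 0.7  0.2 -0.7] w 0.0477
```

View pics/e4.png

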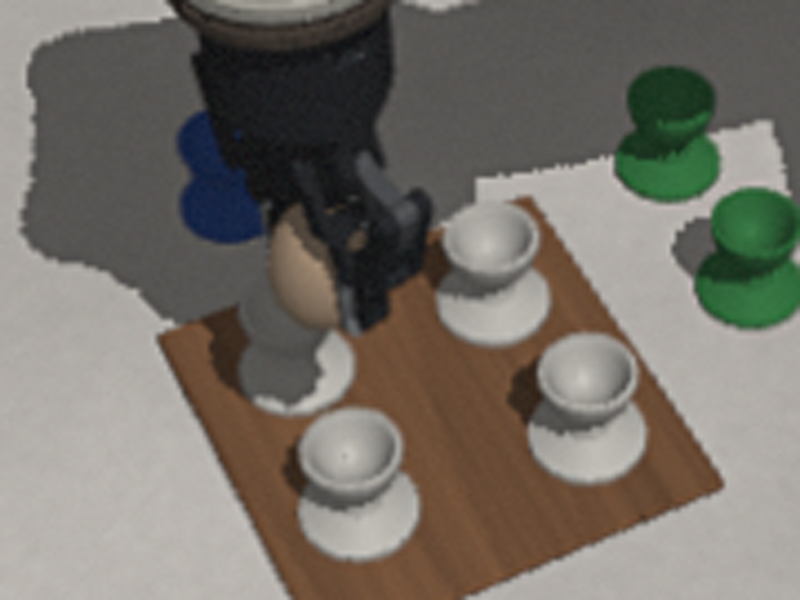

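```bash
python3 -m inch '[[[-0.0007,-0.0009,0.03],[0,0,0]],[[0,0,0.03],[0,0,0]],[[0,0,0.03],[0,0,0]],[[0,0,0.02],[0,0,0]],[[0,0,0],[0,0,0]],[[0,0,0],[0,0,0]]]'
python3 - <<'E'
from h import *
goal([.5946,-.238,.0572],5.1)
s=arm.get_state();p=s["tool_pos"]
overlay('scene',(150,70,330,205),'e5.png',lambda c:[hull(c,eggpts(p-[0,0,.0082],np.array([0,0,1.]))),w2p(c,[[.5946+.025*np.cos(q),-.238+.025*np.sin(q),.063] for q in np.linspace(0,6.28,30)])])
E
```

```text
time_s: 33.35
tool_pos: [0.5951, -0.2389, 0.0715]
ee_rot: [[-0.091, 0.996, 0.003], [0.996, 0.091, -0.002], [-0.003, 0.003, -1.0]]
force: [0.3, -0.5, -0.2]
gripper_width: 0.0476
t 33.35 rot first: turn units [0.023 0.02  0.014] | shift now-axes [ 0.001  -0.0005  0.0143] | shift goal-axes [ 0.001  -0.0005  0.0143] F [ 0.3 -0.5 -0.2] w 0.0476
```

View pics/e5.png

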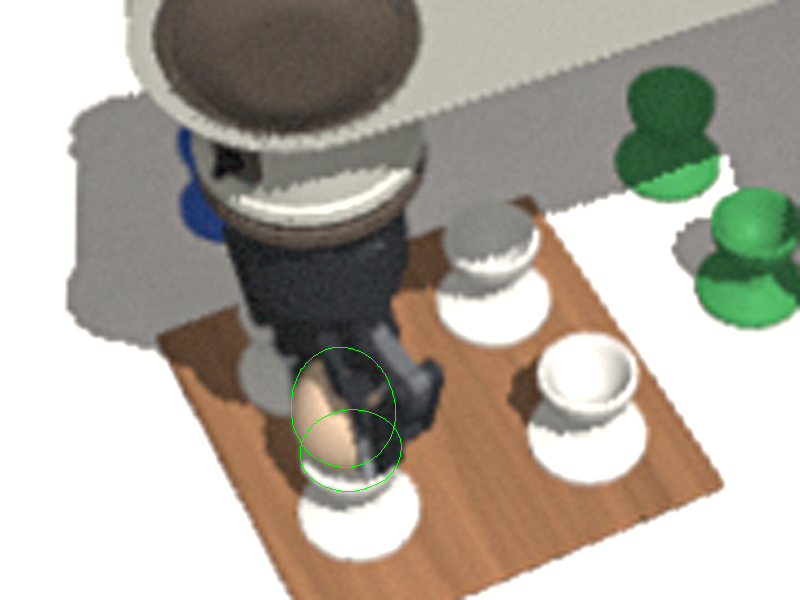

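```bash
python3 -m inch '[[[0.001,-0.0005,0.004],[0,0,0]],[[0,0,0.004],[0,0,0]],[[0,0,0.003],[0,0,0]],[[0,0,0],[0,0,0]],[[0,0,0],[0,0,0]]]';python3 -m inch '[[[0,0,0.0015],[0,0,0]],[[0,0,0],[0,0,0]],[[0,0,0],[0,0,0]]]'
```

```text
time_s: 34.02
tool_pos: [0.5942, -0.2382, 0.0604]
ee_rot: [[-0.091, 0.996, 0.003], [0.996, 0.091, -0.002], [-0.003, 0.003, -1.0]]
force: [-5.6, 1.1, 14.9]
gripper_width: 0.0479
time_s: 34.4
tool_pos: [0.5943, -0.2382, 0.0602]
ee_rot: [[-0.091, 0.996, 0.004], [0.996, 0.091, -0.003], [-0.003, 0.004, -1.0]]
force: [-13.3, 4.8, 30.2]
gripper_width: 0.0479
```

```bash
python3 -m inch '[[[0,0,-0.0025],[0,0,0]],[[0,0,0],[0,0,0]]]'
python3 - <<'E'
from h import *
st()
crop('scene',(150,70,330,205),'e6.png')
E
```

```text
time_s: 34.65
tool_pos: [0.5941, -0.2382, 0.0607]
ee_rot: [[-0.09, 0.996, 0.003], [0.996, 0.09, -0.002], [-0.003, 0.002, -1.0]]
force: [-4.5, 0.2, 8.3]
gripper_width: 0.0475
t 34.65 pos [ 0.5941 -0.2382  0.0607] F [-4.5  0.2  8.3] w 0.0475
[[-0.0904, 0.9959, 0.0027], [0.9959, 0.0904, -0.0023], [-0.0025, 0.0025, -1.0]] [-5.010e-01  3.870e-01  1.494e+00 -1.000e-03  1.257e+00 -2.162e+00]
```

View pics/e6.png

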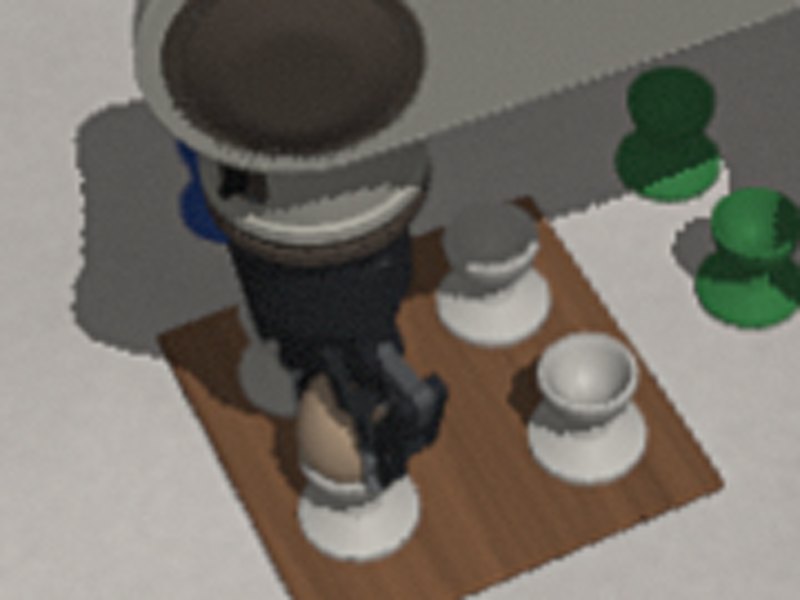

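```bash
python3 -m inch '[[[0,0,-0.001],[0,0,0]],[[0,0,0],[0,0,0]]]'; python3 -m inch '[[[0,0,0],[0,0,0]],[[0,0,0],[0,0,0]],[[0,0,0],[0,0,0]],[[0,0,0],[0,0,0]]]' 0.7;  python3 -m inch '[[[0,0,-0.01],[0,0,0]],[[0,0,-0.02],[0,0,0]],[[0,0,-0.03],[0,0,0]],[[0,0,-0.03],[0,0,0]],[[0,0,-0.03],[0,0,0]],[[0.05,0,0],[0,0,0]],[[0.05,0,0],[0,0,0]],[[0.05,0,0],[0,0,0]],[[0,0,0],[0,0,0]]]' 1
python3 - <<'E'
from h import *
crop('scene',(150,70,330,205),'e7.png');
crop('top',(290,160,450,280),'e8.png')
E
```

```text
time_s: 34.95
tool_pos: [0.594, -0.2381, 0.0611]
ee_rot: [[-0.09, 0.996, 0.002], [0.996, 0.09, -0.002], [-0.002, 0.002, -1.0]]
force: [-1.1, -1.8, 2.7]
gripper_width: 0.0479
time_s: 35.45
tool_pos: [0.594, -0.238, 0.0612]
ee_rot: [[-0.091, 0.996, 0.002], [0.996, 0.091, -0.002], [-0.002, 0.002, -1.0]]
force: [-0.2, -0.2, -0.7]
gripper_width: 0.0727
time_s: 36.58
tool_pos: [0.5801, -0.0856, 0.183]
ee_rot: [[-0.094, 0.996, 0.004], [0.996, 0.094, -0.002], [-0.002, 0.004, -1.0]]
force: [0.6, -0.5, 0.5]
gripper_width: 0.0854
```

View pics/e7.png

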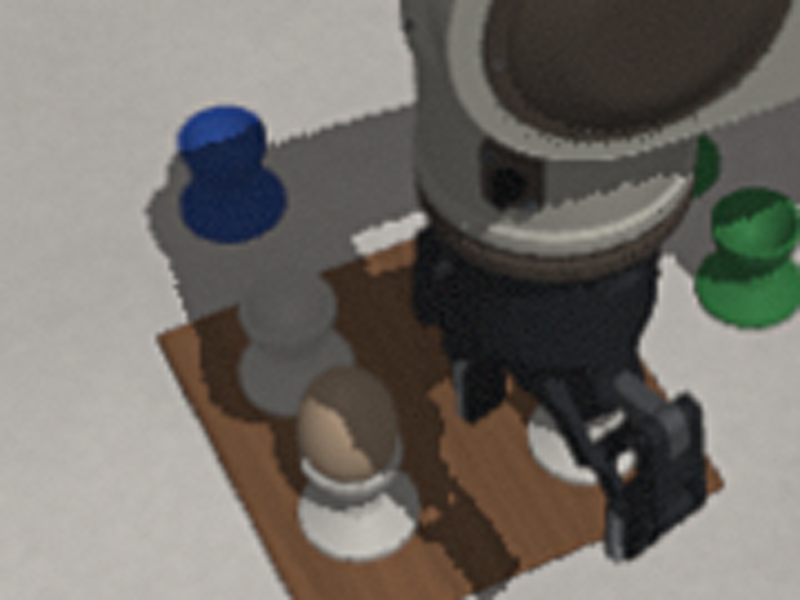

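View pics/e8.png

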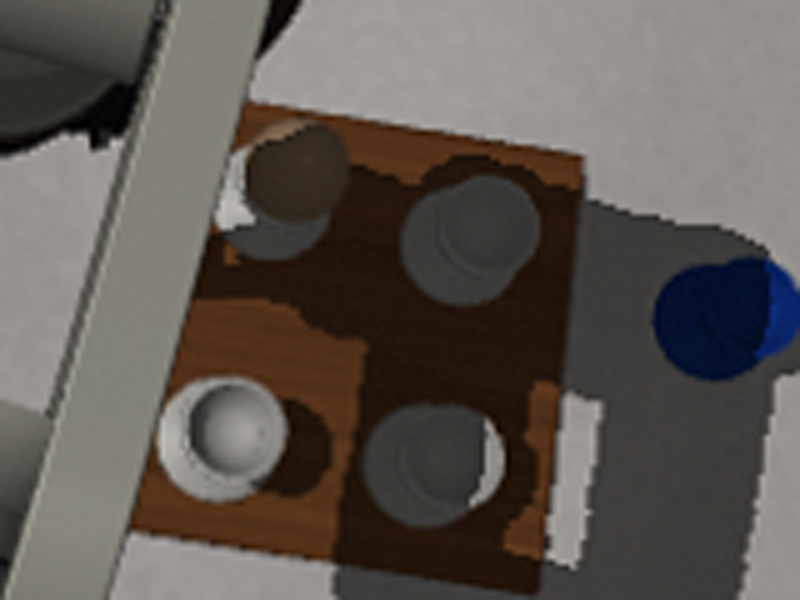

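Run:
```python
from h import *
goal(ebase(1)+.15*AX,R=eggR())
```

```text
t 36.67 rot first: turn units [2.532 0.024 0.016] | shift now-axes [0.3233 0.0575 0.0197] | shift goal-axes [ 3.234e-01  6.030e-02 -2.000e-04] F [ 0.  -0.6 -0. ] w 0.0854
```

```bash
python3 -m inch '[[[0.05,0.01,0],[0,0,0]],[[0.05,0.01,0],[0,0,0]],[[0.05,0.01,0],[0,0,0]],[[0.05,0.01,0],[0,0,0]],[[0.05,0.01,0],[0,0,0]],[[0.05,0.0075,0],[0,0,0]],[[0.023,0,0],[0,0,0]],[[0,0,0],[0.8,0,0]],[[0,0,0],[0.8,0,0]],[[0,0,0],[0.93,0.02,0]],[[0,0,0],[0,0,0]],[[0,0,0],[0,0,0]]]'
python3 - <<'E'
from h import *
goal(ebase(1)+.008*AX,R=eggR())
E
```

```text
time_s: 38.17
tool_pos: [0.6086, 0.2377, 0.1805]
ee_rot: [[-0.089, 0.936, -0.341], [0.996, 0.084, -0.03], [0.001, -0.342, -0.94]]
force: [-0.6, 0.0, 0.6]
gripper_width: 0.0855
t 38.17 rot first: turn units [ 0.008 -0.004  0.001] | shift now-axes [0.0011 0.0059 0.1596] | shift goal-axes [0.0012 0.0061 0.1596] F [-0.6  0.   0.6] w 0.0855
```

```bash
python3 -m inch '[[[0.0011,0.0059,0.02],[0,0,0]],[[0,0,0.03],[0,0,0]],[[0,0,0.03],[0,0,0]],[[0,0,0.03],[0,0,0]],[[0,0,0.02],[0,0,0]],[[0,0,0.015],[0,0,0]],[[0,0,0.01],[0,0,0]],[[0,0,0],[0,0,0]],[[0,0,0],[0,0,0]]]'
python3 - <<'E'
from h import *
goal(ebase(1)+.008*AX,R=eggR())
E
```

```text
time_s: 39.3
tool_pos: [0.561, 0.2355, 0.0335]
ee_rot: [[-0.09, 0.936, -0.342], [0.996, 0.085, -0.03], [0.001, -0.343, -0.939]]
force: [0.1, 0.3, 0.2]
gripper_width: 0.0856
t 39.30 rot first: turn units [-0.    -0.003  0.007] | shift now-axes [-0.0008  0.0004  0.0052] | shift goal-axes [-0.0007  0.0004  0.0052] F [0.1 0.3 0.2] w 0.0856
```

```bash
python3 -m inch '[[[-0.0008,0.0004,0.005],[0,0,0]],[[0,0,0],[0,0,0]],[[0,0,0],[0,0,0]]]'; python3 -m inch '[[[0,0,0],[0,0,0]],[[0,0,0],[0,0,0]],[[0,0,0],[0,0,0]],[[0,0,0],[0,0,0]],[[0,0,0],[0,0,0]],[[0,0,0],[0,0,0]]]' -1 25
python3 -m inch '[[[0,0,-0.01],[0,0,0]],[[0,0,-0.02],[0,0,0]],[[0,0,-0.03],[0,0,0]],[[0,0,-0.03],[0,0,0]],[[0,0,-0.03],[0,0,0]],[[0,0,-0.04],[0,0,0]],[[0,0,0],[0,0,0]],[[0,0,0],[-0.8,0,0]],[[0,0,0],[-0.8,0,0]],[[0,0,0],[-0.92,0,0]],[[0,0,0],[0,0,0]],[[0,0,0],[0,0,0]]]'
python3 - <<'E'
from h import *
goal([.5728,-.335,.18],5.1)
E
```

```text
time_s: 39.67
tool_pos: [0.5593, 0.2345, 0.028]
ee_rot: [[-0.09, 0.935, -0.343], [0.996, 0.084, -0.03], [0.001, -0.344, -0.939]]
force: [0.1, -0.1, 0.5]
gripper_width: 0.0855
time_s: 40.42
tool_pos: [0.5593, 0.2346, 0.0281]
ee_rot: [[-0.09, 0.935, -0.343], [0.996, 0.085, -0.03], [0.001, -0.344, -0.939]]
force: [-0.2, 1.4, 3.6]
gripper_width: 0.0477
time_s: 41.92
tool_pos: [0.614, 0.2392, 0.1781]
ee_rot: [[-0.09, 0.996, -0.002], [0.996, 0.09, 0.0], [0.001, -0.002, -1.0]]
force: [0.2, 0.5, -0.8]
gripper_width: 0.0474
t 41.92 rot first: turn units [-0.012 -0.004  0.005] | shift now-axes [-0.5682 -0.0925 -0.002 ] | shift goal-axes [-0.5683 -0.0921 -0.0019] F [ 0.2  0.5 -0.8] w 0.0474
```

```bash
python3 -m inch '[[[-0.03,-0.01,0],[0,0,0]],[[-0.05,-0.01,0],[0,0,0]],[[-0.05,-0.01,0],[0,0,0]],[[-0.05,-0.01,0],[0,0,0]],[[-0.05,-0.01,0],[0,0,0]],[[-0.05,-0.01,0],[0,0,0]],[[-0.05,-0.01,0],[0,0,0]],[[-0.05,-0.01,0],[0,0,0]],[[-0.05,-0.0125,0],[0,0,0]],[[-0.05,0,0],[0,0,0]],[[-0.05,0,0],[0,0,0]],[[-0.038,0,0],[-0.012,0,0]],[[0,0,0],[0,0,0]],[[0,0,0],[0,0,0]]]'
python3 - <<'E'
from h import *
goal([.5728,-.335,.07],5.1)
E
```

```text
time_s: 43.68
tool_pos: [0.5729, -0.3348, 0.1769]
ee_rot: [[-0.089, 0.996, 0.001], [0.996, 0.089, 0.003], [0.002, 0.001, -1.0]]
force: [0.2, 0.1, -0.8]
gripper_width: 0.0478
t 43.67 rot first: turn units [ 0.006 -0.018  0.003] | shift now-axes [-0.0005 -0.0003  0.1069] | shift goal-axes [-0.0002 -0.0002  0.1069] F [ 0.2  0.1 -0.8] w 0.0478
```

```bash
python3 -m inch '[[[0,0,0.03],[0,0,0]],[[0,0,0.03],[0,0,0]],[[0,0,0.03],[0,0,0]],[[0,0,0.012],[0,0,0]],[[0,0,0.005],[0,0,0]],[[0,0,0],[0,0,0]],[[0,0,0],[0,0,0]]]'
python3 - <<'E'
from h import *
goal([.5728,-.335,.0612],5.1)
s=arm.get_state();p=s["tool_pos"]
overlay('scene',(150,70,330,205),'f1.png',lambda c:[hull(c,eggpts(p-[0,0,.012],np.array([0,0,1.]))),w2p(c,[[.5728+.025*np.cos(q),-.335+.025*np.sin(q),.063] for q in np.linspace(0,6.28,30)])])
E
```

```text
time_s: 44.55
tool_pos: [0.5735, -0.3348, 0.0719]
ee_rot: [[-0.09, 0.996, 0.003], [0.996, 0.09, 0.0], [-0.0, 0.003, -1.0]]
force: [0.4, -0.5, -1.3]
gripper_width: 0.0476
t 44.55 rot first: turn units [0.024 0.002 0.006] | shift now-axes [-0.0001 -0.0008  0.0107] | shift goal-axes [-0.0001 -0.0007  0.0107] F [ 0.4 -0.5 -1.3] w 0.0476
```

View pics/f1.png

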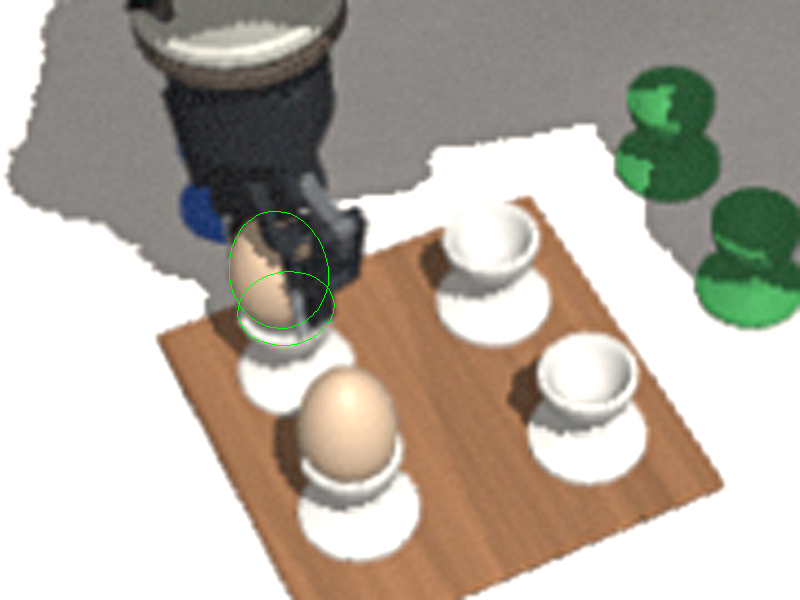

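```bash
python3 -m inch '[[[0,-0.0008,0.004],[0,0,0]],[[0,0,0.004],[0,0,0]],[[0,0,0],[0,0,0]],[[0,0,0],[0,0,0]]]';python3 -m inch '[[[0,0,0.001],[0,0,0]],[[0,0,0],[0,0,0]]]'
```

```text
time_s: 45.1
tool_pos: [0.5723, -0.3347, 0.0627]
ee_rot: [[-0.09, 0.996, 0.002], [0.996, 0.09, 0.001], [0.001, 0.002, -1.0]]
force: [-0.6, -1.1, 0.1]
gripper_width: 0.0477
time_s: 45.35
tool_pos: [0.5724, -0.3348, 0.062]
ee_rot: [[-0.09, 0.996, 0.002], [0.996, 0.09, 0.001], [0.0, 0.003, -1.0]]
force: [-1.1, -0.8, 2.9]
gripper_width: 0.0475
```

Contact at ~3 N, same height as the first. Release.

```bash
python3 -m inch '[[[0,0,0.0005],[0,0,0]],[[0,0,0],[0,0,0]]]'; python3 -m inch '[[[0,0,0],[0,0,0]],[[0,0,0],[0,0,0]],[[0,0,0],[0,0,0]],[[0,0,0],[0,0,0]]]' 0.7;  python3 -m inch '[[[0,0,-0.01],[0,0,0]],[[0,0,-0.02],[0,0,0]],[[0,0,-0.03],[0,0,0]],[[0,0,-0.03],[0,0,0]],[[0,0,-0.03],[0,0,0]],[[0.05,0,0],[0,0,0]],[[0.05,0,0],[0,0,0]],[[0.05,0,0],[0,0,0]],[[0.05,0,0],[0,0,0]],[[0.05,0,0],[0,0,0]],[[0,0,0],[0,0,0]]]' 1
python3 - <<'E'
from h import *
goal(ebase(2)+.15*AX,R=eggR())
crop('scene',(150,70,330,205),'f2.png')
E
```

```text
time_s: 45.6
tool_pos: [0.5724, -0.3348, 0.0615]
ee_rot: [[-0.09, 0.996, 0.003], [0.996, 0.09, 0.001], [0.0, 0.003, -1.0]]
force: [-2.2, -1.7, 4.1]
gripper_width: 0.0479
time_s: 46.1
tool_pos: [0.5724, -0.3346, 0.0612]
ee_rot: [[-0.09, 0.996, 0.002], [0.996, 0.09, 0.001], [0.001, 0.002, -1.0]]
force: [-0.0, 0.3, -0.0]
gripper_width: 0.0726
time_s: 47.48
tool_pos: [0.5496, -0.083, 0.1835]
ee_rot: [[-0.093, 0.996, 0.004], [0.996, 0.093, 0.001], [0.0, 0.004, -1.0]]
force: [0.2, -1.3, 1.1]
gripper_width: 0.0855
t 47.48 rot first: turn units [2.539 0.003 0.03 ] | shift now-axes [0.3153 0.0261 0.0218] | shift goal-axes [0.3155 0.0308 0.0118] F [ 0.2 -1.3  1.1] w 0.0855
```

View pics/f2.png

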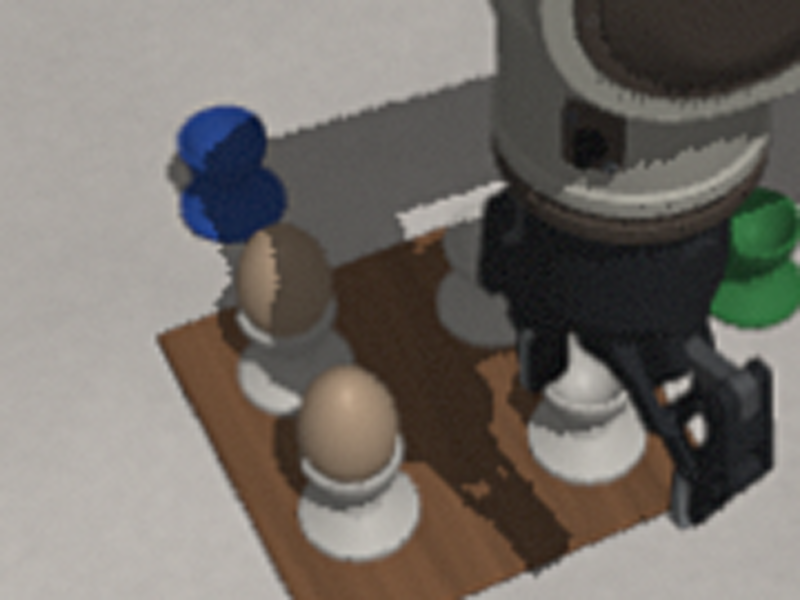

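Two eggs upright in cups. Next, egg 3.

```bash
python3 -m inch '[[[0.05,0.005,0],[0,0,0]],[[0.05,0.005,0],[0,0,0]],[[0.05,0.005,0],[0,0,0]],[[0.05,0.005,0],[0,0,0]],[[0.05,0.006,0],[0,0,0]],[[0.05,0,0],[0,0,0]],[[0.015,0,0],[0,0,0]],[[0,0,0],[0.8,0,0]],[[0,0,0],[0.8,0,0]],[[0,0,0],[0.93,0,0.03]],[[0,0,0],[0,0,0]],[[0,0,0],[0,0,0]]]'
python3 - <<'E'
from h import *
goal(ebase(2)+.008*AX,R=eggR())
E
```

```text
time_s: 49.02
tool_pos: [0.5477, 0.2296, 0.182]
ee_rot: [[-0.085, 0.937, -0.34], [0.996, 0.08, -0.029], [-0.0, -0.341, -0.94]]
force: [0.3, 0.3, 0.3]
gripper_width: 0.0854
t 49.02 rot first: turn units [ 0.012 -0.007 -0.028] | shift now-axes [0.0038 0.0057 0.1612] | shift goal-axes [0.0039 0.006  0.1612] F [0.3 0.3 0.3] w 0.0854
```

```bash
python3 -m inch '[[[0.0039,0.0059,0.02],[0,0,-0.028]],[[0,0,0.03],[0,0,0]],[[0,0,0.03],[0,0,0]],[[0,0,0.03],[0,0,0]],[[0,0,0.02],[0,0,0]],[[0,0,0.015],[0,0,0]],[[0,0,0.01],[0,0,0]],[[0,0,0],[0,0,0]],[[0,0,0],[0,0,0]]]'
python3 - <<'E'
from h import *
goal(ebase(2)+.008*AX,R=eggR())
E
```

```text
time_s: 50.15
tool_pos: [0.4999, 0.2301, 0.0348]
ee_rot: [[-0.089, 0.936, -0.341], [0.996, 0.084, -0.03], [0.001, -0.343, -0.939]]
force: [0.1, 0.9, -0.7]
gripper_width: 0.0854
t 50.15 rot first: turn units [ 0.002 -0.006  0.006] | shift now-axes [-0.0008  0.0002  0.0066] | shift goal-axes [-0.0008  0.0002  0.0066] F [ 0.1  0.9 -0.7] w 0.0854
```

```bash
python3 -m inch '[[[-0.0008,0.0002,0.006],[0,0,0]],[[0,0,0],[0,0,0]],[[0,0,0],[0,0,0]]]'; python3 -m inch '[[[0,0,0],[0,0,0]],[[0,0,0],[0,0,0]],[[0,0,0],[0,0,0]],[[0,0,0],[0,0,0]],[[0,0,0],[0,0,0]],[[0,0,0],[0,0,0]]]' -1 25
python3 -m inch '[[[0,0,-0.01],[0,0,0]],[[0,0,-0.02],[0,0,0]],[[0,0,-0.03],[0,0,0]],[[0,0,-0.03],[0,0,0]],[[0,0,-0.03],[0,0,0]],[[0,0,-0.04],[0,0,0]],[[0,0,0],[0,0,0]],[[0,0,0],[-0.8,0,0]],[[0,0,0],[-0.8,0,0]],[[0,0,0],[-0.92,0,0]],[[0,0,0],[0,0,0]],[[0,0,0],[0,0,0]]]'
python3 - <<'E'
from h import *
goal([.461,-.3125,.18],5.1)
E
```

```text
time_s: 50.52
tool_pos: [0.4976, 0.229, 0.0285]
ee_rot: [[-0.089, 0.935, -0.342], [0.996, 0.084, -0.03], [0.001, -0.344, -0.939]]
force: [0.6, 0.3, 0.3]
gripper_width: 0.0854
time_s: 51.28
tool_pos: [0.4977, 0.2291, 0.0285]
ee_rot: [[-0.089, 0.935, -0.342], [0.996, 0.084, -0.03], [0.001, -0.344, -0.939]]
force: [1.2, 2.5, 4.2]
gripper_width: 0.048
time_s: 52.78
tool_pos: [0.5523, 0.2337, 0.1785]
ee_rot: [[-0.089, 0.996, -0.002], [0.996, 0.089, 0.0], [0.001, -0.002, -1.0]]
force: [-0.5, -0.3, -0.9]
gripper_width: 0.0477
t 52.77 rot first: turn units [-0.013 -0.005  0.003] | shift now-axes [-0.5359 -0.1397 -0.0016] | shift goal-axes [-0.5359 -0.1395 -0.0015] F [-0.5 -0.3 -0.9] w 0.0477
```

```bash
python3 -m inch '[[[-0.03,-0.01,0],[0,0,0]],[[-0.05,-0.015,0],[0,0,0]],[[-0.05,-0.015,0],[0,0,0]],[[-0.05,-0.015,0],[0,0,0]],[[-0.05,-0.015,0],[0,0,0]],[[-0.05,-0.015,0],[0,0,0]],[[-0.05,-0.015,0],[0,0,0]],[[-0.05,-0.015,0],[0,0,0]],[[-0.05,-0.0147,0],[0,0,0]],[[-0.05,-0.01,0],[0,0,0]],[[-0.036,0,0],[0,0,0]],[[-0.02,0,0],[-0.012,0,0]],[[0,0,0],[0,0,0]],[[0,0,0],[0,0,0]]]'
python3 - <<'E'
from h import *
goal([.461,-.3125,.07],5.1)
E
```

```text
time_s: 54.52
tool_pos: [0.4613, -0.3116, 0.1779]
ee_rot: [[-0.09, 0.996, 0.002], [0.996, 0.09, 0.002], [0.002, 0.002, -1.0]]
force: [0.1, 1.4, -1.6]
gripper_width: 0.0476
t 54.52 rot first: turn units [ 0.014 -0.014  0.007] | shift now-axes [-0.0011 -0.0006  0.1079] | shift goal-axes [-0.0008 -0.0004  0.1079] F [ 0.1  1.4 -1.6] w 0.0476
```

```bash
python3 -m inch '[[[-0.0009,-0.0005,0.03],[0,0,0]],[[0,0,0.03],[0,0,0]],[[0,0,0.03],[0,0,0]],[[0,0,0.012],[0,0,0]],[[0,0,0.006],[0,0,0]],[[0,0,0],[0,0,0]],[[0,0,0],[0,0,0]]]'
python3 - <<'E'
from h import *
goal([.461,-.3125,.0612],5.1)
s=arm.get_state();p=s["tool_pos"]
overlay('scene',(150,70,330,205),'g1.png',lambda c:[hull(c,eggpts(p-[0,0,.012],np.array([0,0,1.]))),w2p(c,[[.461+.025*np.cos(q),-.3125+.025*np.sin(q),.063] for q in np.linspace(0,6.28,30)])])
E
```

```text
time_s: 55.4
tool_pos: [0.4614, -0.3135, 0.071]
ee_rot: [[-0.089, 0.996, 0.003], [0.996, 0.089, 0.0], [-0.0, 0.003, -1.0]]
force: [-0.5, -0.5, -1.3]
gripper_width: 0.0474
t 55.40 rot first: turn units [0.025 0.001 0.004] | shift now-axes [ 0.0011 -0.0003  0.0098] | shift goal-axes [ 0.0011 -0.0003  0.0098] F [-0.5 -0.5 -1.3] w 0.0474
```

View pics/g1.png

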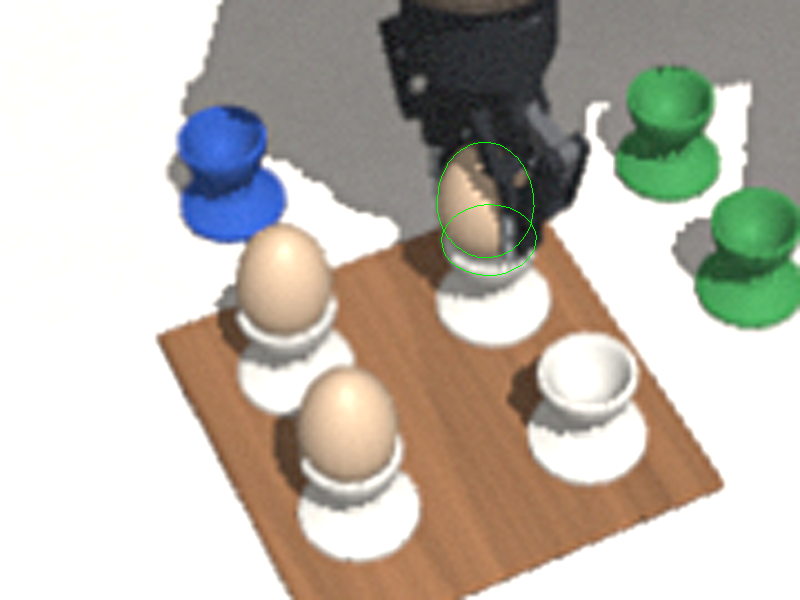

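```bash
python3 -m inch '[[[0.001,0,0.004],[0,0,0]],[[0,0,0.004],[0,0,0]],[[0,0,0],[0,0,0]],[[0,0,0],[0,0,0]]]';python3 -m inch '[[[0,0,0.001],[0,0,0]],[[0,0,0],[0,0,0]]]'
```

```text
time_s: 55.95
tool_pos: [0.4609, -0.3126, 0.0622]
ee_rot: [[-0.089, 0.996, 0.003], [0.996, 0.089, 0.001], [0.0, 0.003, -1.0]]
force: [-2.1, -0.5, 4.5]
gripper_width: 0.0478
time_s: 56.2
tool_pos: [0.4611, -0.3128, 0.0618]
ee_rot: [[-0.089, 0.996, 0.003], [0.996, 0.089, -0.0], [-0.0, 0.003, -1.0]]
force: [-3.5, -0.6, 11.5]
gripper_width: 0.0482
```

```bash
python3 -m inch '[[[0,0,-0.001],[0,0,0]],[[0,0,0],[0,0,0]]]'; python3 -m inch '[[[0,0,0],[0,0,0]],[[0,0,0],[0,0,0]],[[0,0,0],[0,0,0]],[[0,0,0],[0,0,0]]]' 0.7;  python3 -m inch '[[[0,0,-0.01],[0,0,0]],[[0,0,-0.02],[0,0,0]],[[0,0,-0.03],[0,0,0]],[[0,0,-0.03],[0,0,0]],[[0,0,-0.03],[0,0,0]],[[0.05,0,0],[0,0,0]],[[0.05,0,0],[0,0,0]],[[0.05,0,0],[0,0,0]],[[0.05,0,0],[0,0,0]],[[0.05,0,0],[0,0,0]],[[0,0,0],[0,0,0]]]' 1
python3 - <<'E'
from h import *
goal(ebase(3)+.15*AX,R=eggR())
crop('scene',(150,70,330,205),'g2.png')
E
```

```text
time_s: 56.45
tool_pos: [0.461, -0.3125, 0.0623]
ee_rot: [[-0.089, 0.996, 0.003], [0.996, 0.089, 0.001], [0.0, 0.003, -1.0]]
force: [-2.3, -1.4, 6.0]
gripper_width: 0.048
time_s: 56.95
tool_pos: [0.4609, -0.3123, 0.062]
ee_rot: [[-0.089, 0.996, 0.002], [0.996, 0.089, 0.001], [0.001, 0.003, -1.0]]
force: [-0.6, 0.5, 0.1]
gripper_width: 0.0727
time_s: 58.32
tool_pos: [0.438, -0.0609, 0.1833]
ee_rot: [[-0.093, 0.996, 0.004], [0.996, 0.093, 0.001], [0.001, 0.004, -1.0]]
force: [0.1, -0.6, 1.2]
gripper_width: 0.0852
t 58.33 rot first: turn units [ 2.535 -0.     0.03 ] | shift now-axes [0.2832 0.0732 0.0219] | shift goal-axes [ 0.2835  0.0751 -0.0046] F [ 0.1 -0.6  1.2] w 0.0852
```

View pics/g2.png

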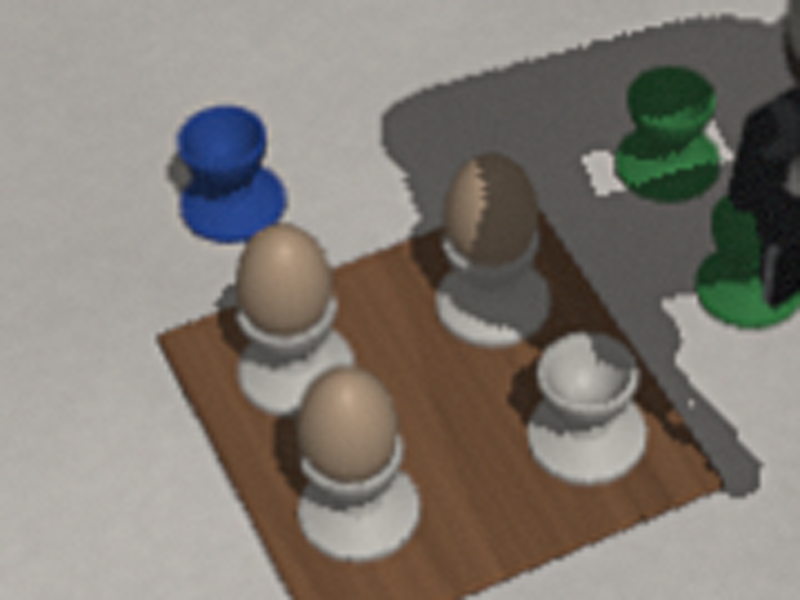

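Three eggs seated. Egg 4 next.

```bash
python3 -m inch '[[[0.05,0.015,0],[0,0,0]],[[0.05,0.015,0],[0,0,0]],[[0.05,0.015,0],[0,0,0]],[[0.05,0.015,0],[0,0,0]],[[0.05,0.013,0],[0,0,0]],[[0.033,0,0],[0,0,0]],[[0,0,0],[0.8,0,0]],[[0,0,0],[0.8,0,0]],[[0,0,0],[0.93,0,0.03]],[[0,0,0],[0,0,0]],[[0,0,0],[0,0,0]]]'
python3 - <<'E'
from h import *
goal(ebase(3)+.008*AX,R=eggR())
E
```

```text
time_s: 59.75
tool_pos: [0.4861, 0.2244, 0.1827]
ee_rot: [[-0.085, 0.937, -0.34], [0.996, 0.079, -0.029], [-0.0, -0.341, -0.94]]
force: [-0.7, 0.1, -0.4]
gripper_width: 0.0854
t 59.75 rot first: turn units [ 0.011 -0.008 -0.029] | shift now-axes [0.0035 0.0058 0.162 ] | shift goal-axes [0.0036 0.006  0.162 ] F [-0.7  0.1 -0.4] w 0.0854
```

```bash
python3 -m inch '[[[0.0036,0.0059,0.02],[0,0,-0.028]],[[0,0,0.03],[0,0,0]],[[0,0,0.03],[0,0,0]],[[0,0,0.03],[0,0,0]],[[0,0,0.02],[0,0,0]],[[0,0,0.015],[0,0,0]],[[0,0,0.01],[0,0,0]],[[0,0,0],[0,0,0]],[[0,0,0],[0,0,0]]]'
python3 - <<'E'
from h import *
goal(ebase(3)+.008*AX,R=eggR())
E
```

```text
time_s: 60.88
tool_pos: [0.4384, 0.2245, 0.0357]
ee_rot: [[-0.089, 0.936, -0.341], [0.996, 0.084, -0.029], [0.001, -0.343, -0.94]]
force: [0.3, 0.7, 0.3]
gripper_width: 0.0854
t 60.88 rot first: turn units [ 0.003 -0.008  0.004] | shift now-axes [-0.0007  0.0003  0.0075] | shift goal-axes [-0.0007  0.0003  0.0075] F [0.3 0.7 0.3] w 0.0854
```

```bash
python3 -m inch '[[[-0.0007,0.0003,0.007],[0,0,0]],[[0,0,0],[0,0,0]],[[0,0,0],[0,0,0]]]'; python3 -m inch '[[[0,0,0],[0,0,0]],[[0,0,0],[0,0,0]],[[0,0,0],[0,0,0]],[[0,0,0],[0,0,0]],[[0,0,0],[0,0,0]],[[0,0,0],[0,0,0]]]' -1 25
python3 -m inch '[[[0,0,-0.01],[0,0,0]],[[0,0,-0.02],[0,0,0]],[[0,0,-0.03],[0,0,0]],[[0,0,-0.03],[0,0,0]],[[0,0,-0.03],[0,0,0]],[[0,0,-0.04],[0,0,0]],[[0,0,0],[0,0,0]],[[0,0,0],[-0.8,0,0]],[[0,0,0],[-0.8,0,0]],[[0,0,0],[-0.92,0,0]],[[0,0,0],[0,0,0]],[[0,0,0],[0,0,0]]]'
python3 - <<'E'
from h import *
goal([.4731,-.209,.18],5.1)
E
```

```text
time_s: 61.25
tool_pos: [0.4359, 0.2235, 0.0285]
ee_rot: [[-0.089, 0.935, -0.342], [0.996, 0.084, -0.03], [0.001, -0.344, -0.939]]
force: [0.2, -0.1, -0.1]
gripper_width: 0.0856
time_s: 62.0
tool_pos: [0.4359, 0.2236, 0.0286]
ee_rot: [[-0.089, 0.935, -0.342], [0.996, 0.084, -0.029], [0.001, -0.343, -0.939]]
force: [-0.5, 2.4, 4.4]
gripper_width: 0.0478
time_s: 63.5
tool_pos: [0.4905, 0.2282, 0.1786]
ee_rot: [[-0.089, 0.996, -0.002], [0.996, 0.089, 0.001], [0.001, -0.001, -1.0]]
force: [-0.3, -0.3, -0.4]
gripper_width: 0.0478
t 63.50 rot first: turn units [-0.01  -0.006  0.001] | shift now-axes [-0.4339 -0.0562 -0.0017] | shift goal-axes [-0.4339 -0.0562 -0.0014] F [-0.3 -0.3 -0.4] w 0.0478
```

```bash
python3 -m inch '[[[-0.03,-0.006,0],[0,0,0]],[[-0.05,-0.006,0],[0,0,0]],[[-0.05,-0.006,0],[0,0,0]],[[-0.05,-0.006,0],[0,0,0]],[[-0.05,-0.006,0],[0,0,0]],[[-0.05,-0.006,0],[0,0,0]],[[-0.05,-0.006,0],[0,0,0]],[[-0.05,-0.006,0],[0,0,0]],[[-0.034,-0.008,0],[0,0,0]],[[-0.02,0,0],[-0.01,0,0]],[[0,0,0],[0,0,0]],[[0,0,0],[0,0,0]]]'
python3 - <<'E'
from h import *
goal([.4731,-.209,.07],5.1)
E
```

```text
time_s: 65.0
tool_pos: [0.4737, -0.2082, 0.178]
ee_rot: [[-0.09, 0.996, 0.002], [0.996, 0.09, 0.002], [0.002, 0.002, -1.0]]
force: [-0.9, 0.0, -1.9]
gripper_width: 0.0474
t 65.00 rot first: turn units [ 0.013 -0.014  0.005] | shift now-axes [-0.0009 -0.0009  0.108 ] | shift goal-axes [-0.0007 -0.0006  0.108 ] F [-0.9  0.  -1.9] w 0.0474
```

```bash
python3 -m inch '[[[-0.0006,-0.0008,0.03],[0,0,0]],[[0,0,0.03],[0,0,0]],[[0,0,0.03],[0,0,0]],[[0,0,0.012],[0,0,0]],[[0,0,0.006],[0,0,0]],[[0,0,0],[0,0,0]],[[0,0,0],[0,0,0]]]'
python3 - <<'E'
from h import *
goal([.4731,-.209,.0612],5.1)
s=arm.get_state();p=s["tool_pos"]
overlay('scene',(150,70,330,205),'k1.png',lambda c:[hull(c,eggpts(p-[0,0,.012],np.array([0,0,1.]))),w2p(c,[[.4731+.025*np.cos(q),-.209+.025*np.sin(q),.063] for q in np.linspace(0,6.28,30)])])
E
```

```text
time_s: 65.88
tool_pos: [0.4734, -0.2097, 0.0711]
ee_rot: [[-0.089, 0.996, 0.004], [0.996, 0.089, 0.001], [0.0, 0.004, -1.0]]
force: [-0.5, -0.4, -0.1]
gripper_width: 0.0479
t 65.88 rot first: turn units [ 0.026 -0.002  0.002] | shift now-axes [ 0.0007 -0.0003  0.0099] | shift goal-axes [ 0.0007 -0.0002  0.0099] F [-0.5 -0.4 -0.1] w 0.0479
```

View pics/k1.png

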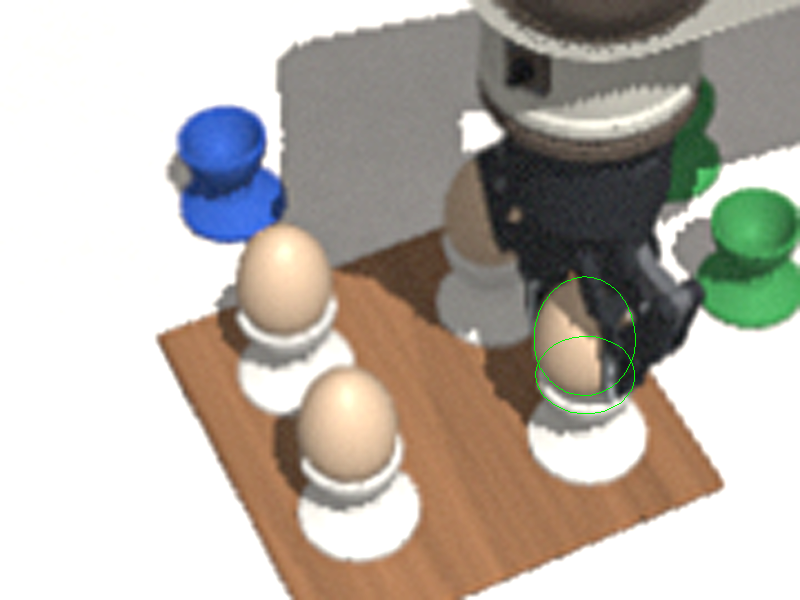

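```bash
python3 -m inch '[[[0.0006,0,0.004],[0,0,0]],[[0,0,0.004],[0,0,0]],[[0,0,0],[0,0,0]],[[0,0,0],[0,0,0]]]';python3 -m inch '[[[0,0,0.0005],[0,0,0]],[[0,0,0],[0,0,0]]]'
```

```text
time_s: 66.42
tool_pos: [0.4729, -0.209, 0.0622]
ee_rot: [[-0.089, 0.996, 0.002], [0.996, 0.089, 0.001], [0.001, 0.002, -1.0]]
force: [-1.7, -0.3, 1.8]
gripper_width: 0.0479
time_s: 66.68
tool_pos: [0.473, -0.209, 0.0619]
ee_rot: [[-0.089, 0.996, 0.003], [0.996, 0.089, 0.001], [0.001, 0.003, -1.0]]
force: [-2.5, 0.8, 6.3]
gripper_width: 0.0474
```

```bash
python3 -m inch '[[[0,0,0],[0,0,0]],[[0,0,0],[0,0,0]],[[0,0,0],[0,0,0]],[[0,0,0],[0,0,0]]]' 0.7;  python3 -m inch '[[[0,0,-0.01],[0,0,0]],[[0,0,-0.02],[0,0,0]],[[0,0,-0.03],[0,0,0]],[[0,0,-0.03],[0,0,0]],[[0,0,-0.05],[0,0,0]],[[0.05,0,-0.03],[0,0,0]],[[0.05,0,-0.03],[0,0,0]],[[0.05,0,-0.03],[0,0,0]],[[0.05,0,0],[0,0,0]],[[0.05,0,0],[0,0,0]],[[0,0,0],[0,0,0]]]' 1
python3 - <<'E'
from h import *
st()
crop('scene',(150,70,330,205),'k2.png')
crop('scene',(210,150,560,412),'k3.png')
E
```

```text
time_s: 67.18
tool_pos: [0.4729, -0.2089, 0.0617]
ee_rot: [[-0.089, 0.996, 0.002], [0.996, 0.089, 0.001], [0.001, 0.003, -1.0]]
force: [0.6, -1.2, -0.1]
gripper_width: 0.0725
time_s: 68.55
tool_pos: [0.4495, 0.0425, 0.293]
ee_rot: [[-0.093, 0.996, 0.004], [0.996, 0.093, 0.002], [0.001, 0.004, -1.0]]
force: [0.2, -1.0, 0.4]
gripper_width: 0.0852
t 68.55 pos [0.4495 0.0425 0.293 ] F [ 0.2 -1.   0.4] w 0.0852
[[-0.0931, 0.9957, 0.0038], [0.9957, 0.0931, 0.0017], [0.0013, 0.0039, -1.0]] [-0.078 -0.127  1.595  0.002  1.67  -1.742]
```

View pics/k2.png

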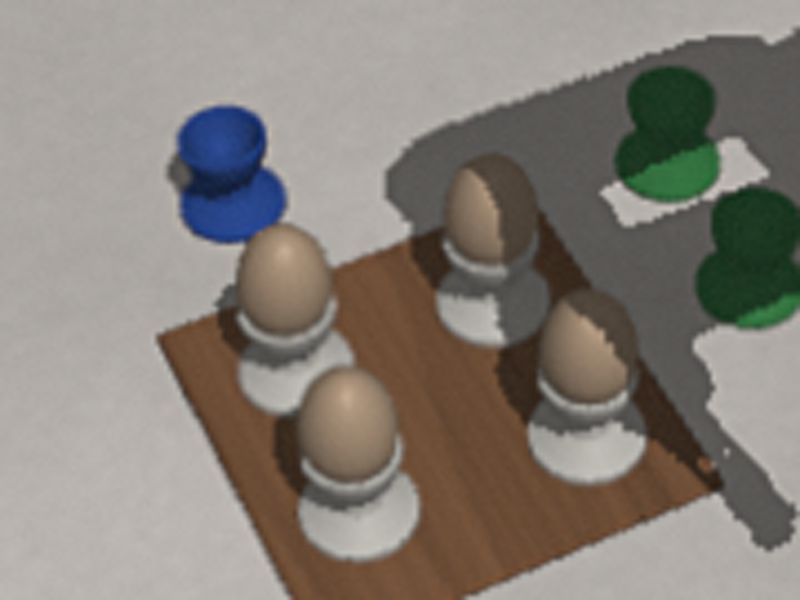

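View pics/k3.png

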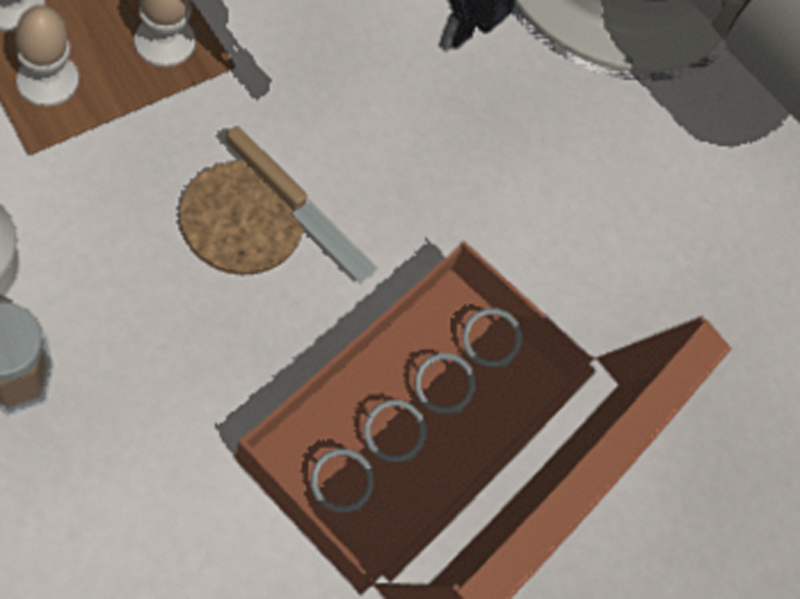

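Run:
```python
from h import *
goal(O+.185*WX+[0,0,.293],5.1)
```

```text
t 68.65 rot first: turn units [ 0.023 -0.005  0.01 ] | shift now-axes [3.690e-01 1.023e-01 1.000e-04] | shift goal-axes [ 0.3691  0.1018 -0.0004] F [ 0.3 -0.6  0.1] w 0.0852
```

```bash
python3 -m inch '[[[0.046,0.0128,0],[0,0,0]],[[0.046,0.0128,0],[0,0,0]],[[0.046,0.0128,0],[0,0,0]],[[0.046,0.0128,0],[0,0,0]],[[0.046,0.0128,0],[0,0,0]],[[0.046,0.0128,0],[0,0,0]],[[0.046,0.0128,0],[0,0,0]],[[0.047,0.0128,0],[0,0,0]],[[0,0,0],[0,0,0]],[[0,0,0],[0,0,0]]]' -1
python3 - <<'E'
from h import *
goal(O+.185*WX+[0,0,.165],5.1)
crop('scene',(210,130,560,392),'l1.png')
E
```

```text
time_s: 69.9
tool_pos: [0.52, 0.4152, 0.2924]
ee_rot: [[-0.088, 0.996, 0.002], [0.996, 0.088, 0.001], [0.0, 0.002, -1.0]]
force: [0.2, -0.6, 0.3]
gripper_width: -0.0002
t 69.90 rot first: turn units [ 0.015 -0.003 -0.007] | shift now-axes [ 0.0015 -0.0015  0.1274] | shift goal-axes [ 0.0016 -0.0013  0.1274] F [ 0.2 -0.6  0.3] w -0.0002
```

View pics/l1.png

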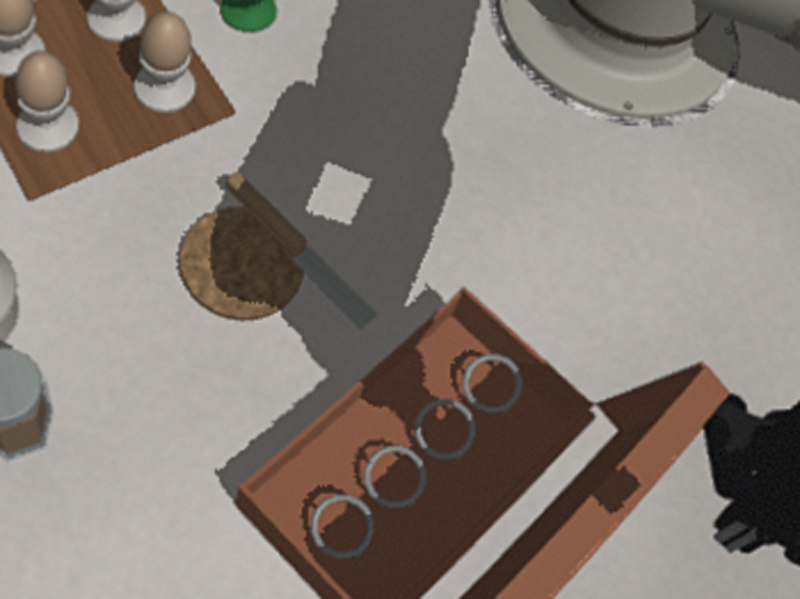

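```bash
python3 -m inch '[[[0.0015,-0.0013,0.03],[0,0,0]],[[0,0,0.03],[0,0,0]],[[0,0,0.03],[0,0,0]],[[0,0,0.03],[0,0,0]],[[0,0,0.007],[0,0,0]],[[0,0,0],[0,0,0]]]'; python3 -m inch '[[[-0.005,0,0],[0,0,0]],[[-0.005,0,0],[0,0,0]],[[-0.005,0,0],[0,0,0]],[[-0.005,0,0],[0,0,0]],[[-0.005,0,0],[0,0,0]],[[-0.005,0,0],[0,0,0]],[[-0.005,0,0],[0,0,0]],[[-0.005,0,0],[0,0,0]],[[0,0,0],[0,0,0]]]'
python3 - <<'E'
from h import *
crop('scene',(260,130,560,355),'l2.png')
E
```

```text
time_s: 70.7
tool_pos: [0.5186, 0.4173, 0.1666]
ee_rot: [[-0.088, 0.996, 0.003], [0.996, 0.088, 0.002], [0.001, 0.003, -1.0]]
force: [0.2, 0.2, 0.4]
gripper_width: 0.0004
time_s: 71.82
tool_pos: [0.5217, 0.3778, 0.1656]
ee_rot: [[-0.089, 0.996, 0.003], [0.996, 0.089, 0.001], [0.001, 0.003, -1.0]]
force: [0.4, 0.9, 0.4]
gripper_width: -0.0002
```

View pics/l2.png

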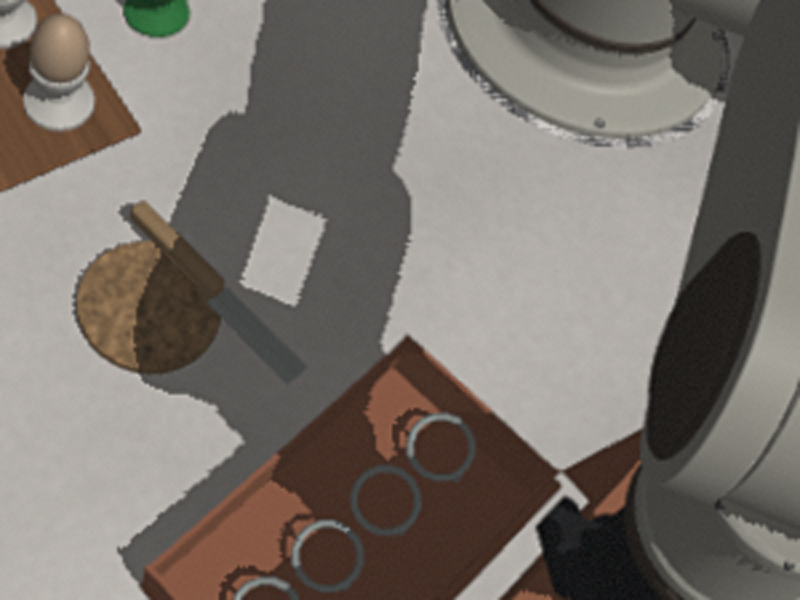

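```bash
python3 -m inch '[[[-0.005,0,0],[0,0,0]],[[-0.005,0,0],[0,0,0]],[[-0.005,0,0],[0,0,0]],[[-0.005,0,0],[0,0,0]],[[-0.005,0,0],[0,0,0]],[[-0.005,0,0],[0,0,0]],[[-0.005,0,0],[0,0,0]],[[-0.005,0,0],[0,0,0]]]';  python3 -m inch '[[[-0.005,0,0],[0,0,0]],[[-0.005,0,0],[0,0,0]],[[-0.005,0,0],[0,0,0]],[[-0.005,0,0],[0,0,0]],[[-0.005,0,0],[0,0,0]],[[-0.005,0,0],[0,0,0]],[[-0.005,0,0],[0,0,0]],[[-0.005,0,0],[0,0,0]]]'
python3 - <<'E'
from h import *
crop('scene',(260,130,560,355),'l3.png')
E
```

```text
time_s: 72.88
tool_pos: [0.5264, 0.3407, 0.1725]
ee_rot: [[-0.091, 0.996, 0.011], [0.996, 0.09, 0.008], [0.007, 0.012, -1.0]]
force: [-10.0, 8.9, 54.3]
gripper_width: -0.0002
time_s: 73.88
tool_pos: [0.5287, 0.2981, 0.1651]
ee_rot: [[-0.089, 0.996, 0.002], [0.996, 0.089, 0.001], [0.001, 0.002, -1.0]]
force: [-0.0, 1.1, 0.7]
gripper_width: -0.0003
```

View pics/l3.png

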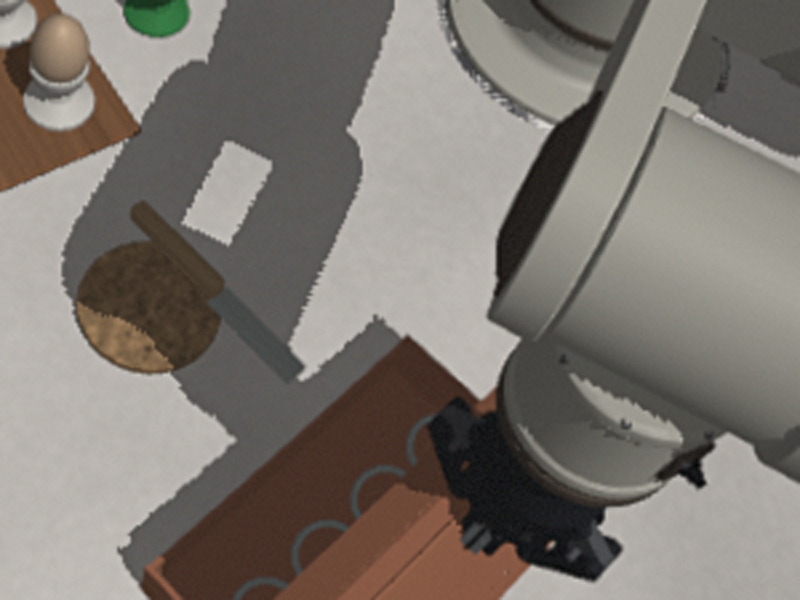

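```bash
python3 -m inch '[[[0,0,0],[0,0,0]],[[0,0,0],[0,0,0]],[[0,0,-0.02],[0,0,0]],[[0,0,-0.04],[0,0,0]],[[0,0,-0.04],[0,0,0]],[[0,0,-0.03],[0,0,0]],[[-0.05,-0.02,0],[0,0,0]],[[-0.05,-0.02,0],[0,0,0]],[[-0.05,-0.02,0],[0,0,0]],[[-0.05,-0.02,0],[0,0,0]],[[0,0,0],[0,0,0]],[[0,0,0],[0,0,0]]]' 0
python3 - <<'E'
from h import *
c,s=crop('scene',(230,130,530,355),'l4.png');print(s)
c,s=crop('top',(80,130,300,295),'l5.png');print(s)
st()
E
```

```text
time_s: 75.42
tool_pos: [0.4668, 0.0922, 0.2953]
ee_rot: [[-0.089, 0.996, 0.003], [0.996, 0.089, 0.002], [0.001, 0.003, -1.0]]
force: [-0.8, 0.8, -0.0]
gripper_width: 0.0424
2.6666666666666665
3.6363636363636362
t 75.53 pos [0.4668 0.0928 0.295 ] F [0.1 0.1 0.1] w 0.0426
[[-0.0902, 0.9959, 0.0022], [0.9959, 0.0902, 0.0014], [0.0012, 0.0024, -1.0]] [ 3.300e-02 -7.400e-02  1.543e+00  1.000e-03  1.670e+00 -1.628e+00]
```

View pics/l4.png

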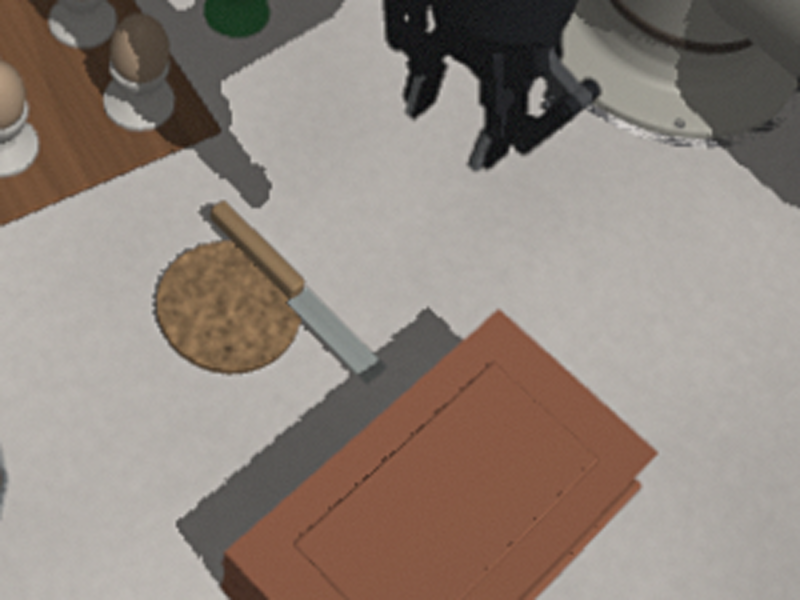

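View pics/l5.png

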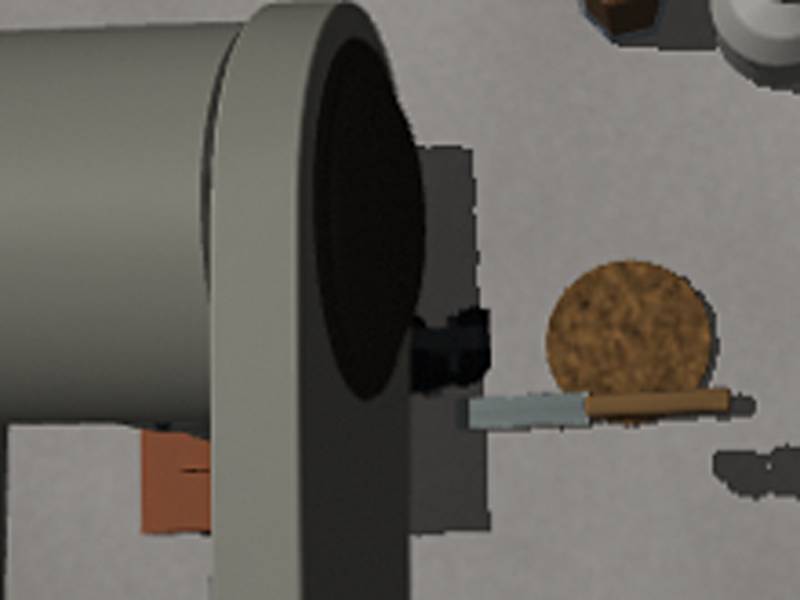

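Run:
```python
from h import *
cs=cams.capture("scene");ct=cams.capture("top")
crop("scene",(290,195,390,270),"n1.png",cs); crop("top",(195,215,295,265),"n2.png",ct)
```

```text
(no output)
```

View pics/n1.png

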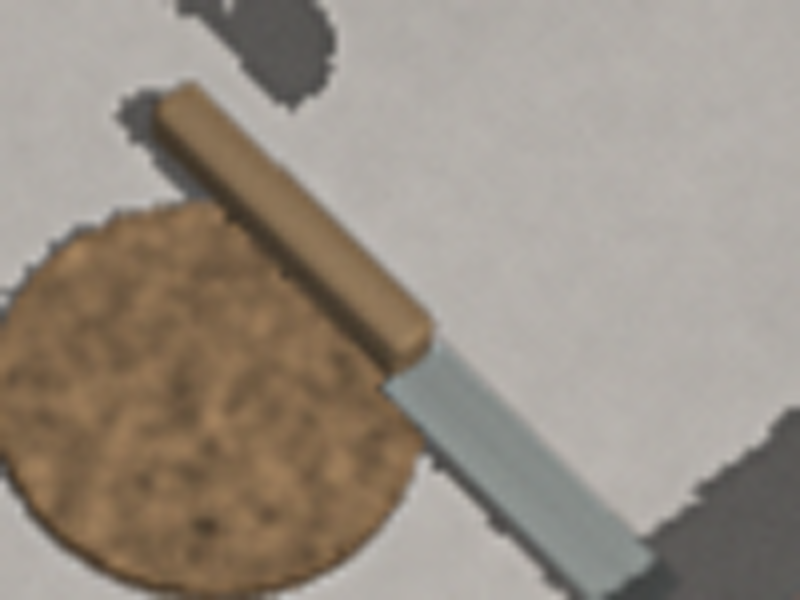

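View pics/n2.png

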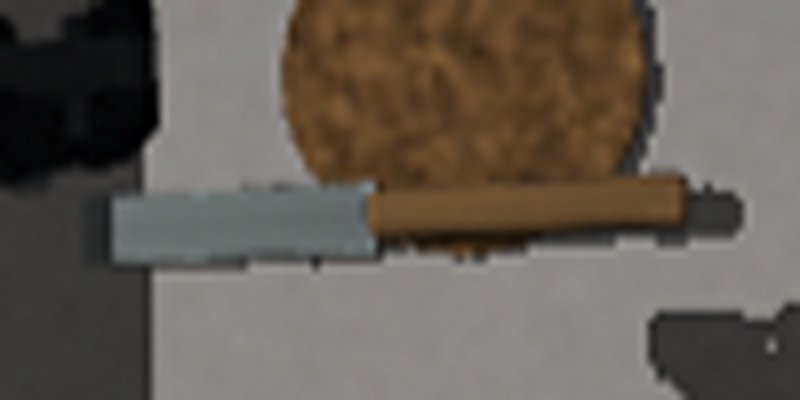

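Run:
```python
from h import *
cs=cams.capture("scene");ct=cams.capture("top")
T=lambda p:np.array(p,float)/8+[195,215]-.44
S=lambda p:np.array(p,float)/8+[290,195]-.44
print("top tip,j",p2w(ct,T([[112,229],[376,219]]),.013)[:,:2])
print("top handle",p2w(ct,T([[372,211],[685,199]]),.03)[:,:2])
print("scene tip,j",p2w(cs,S([[622,575],[415,360]]),.013)[:,:2])
print("scene handle",p2w(cs,S([[413,335],[187,97]]),.03)[:,:2])
```

```text
top tip,j [[0.47966246 0.10388399]
 [0.48404548 0.02118181]]
top handle [[ 0.48472507  0.02083226]
 [ 0.4897164  -0.07519809]]
scene tip,j [[0.47801161 0.10074117]
 [0.48128069 0.02061937]]
scene handle [[ 0.48446915  0.02055575]
 [ 0.4872653  -0.07193893]]
```

```bash
python3 -m inch '[[[0,0,0],[0,0,1]],[[0,0,0],[0,0,1]],[[0,0,0],[0,0,1]],[[0,0,0],[0,0,1]],[[0,0,0],[0,0,1]],[[0,0,0],[0,0,1]],[[0,0,0],[0,0,1]],[[0,0,0],[0,0,1]],[[0,0,0],[0,0,1]],[[0,0,0],[0,0,1]],[[0,0,0],[0,0,1]],[[0,0,0],[0,0,0.5]],[[0,0,0],[0,0,0]]]' 0
python3 - <<'E'
from h import *
goal([.4853,-.0065,.0235],-86.9)
E
```

```text
time_s: 77.35
tool_pos: [0.4667, 0.0923, 0.295]
ee_rot: [[0.998, 0.055, 0.002], [0.055, -0.998, 0.001], [0.002, -0.001, -1.0]]
force: [0.3, -0.2, 0.7]
gripper_width: 0.0423
t 77.35 rot first: turn units [-0.008 -0.016  0.009] | shift now-axes [0.0125 0.1    0.2714] | shift goal-axes [0.0133 0.0997 0.2715] F [ 0.3 -0.2  0.7] w 0.0423
```

```bash
python3 -m inch '[[[0.0065,0.05,0],[0,0,0]],[[0.0065,0.05,0],[0,0,0]],[[0,0,0.05],[0,0,0]],[[0,0,0.05],[0,0,0]],[[0,0,0.05],[0,0,0]],[[0,0,0.04],[0,0,0]],[[0,0,0.03],[0,0,0]],[[0,0,0.02],[0,0,0]],[[0,0,0],[0,0,0]],[[0,0,0],[0,0,0]]]'
python3 - <<'E'
from h import *
goal([.4853,-.0065,.0235],-86.9)
crop('scene',(290,185,390,260),'n3.png')
E
```

```text
time_s: 78.6
tool_pos: [0.4861, -0.0068, 0.0559]
ee_rot: [[0.998, 0.055, 0.003], [0.055, -0.998, 0.001], [0.003, -0.001, -1.0]]
force: [-0.2, -1.0, -0.2]
gripper_width: 0.0427
t 78.60 rot first: turn units [-0.006 -0.025  0.008] | shift now-axes [-0.0009 -0.0004  0.0324] | shift goal-axes [-0.0008 -0.0004  0.0324] F [-0.2 -1.  -0.2] w 0.0427
```

View pics/n3.png

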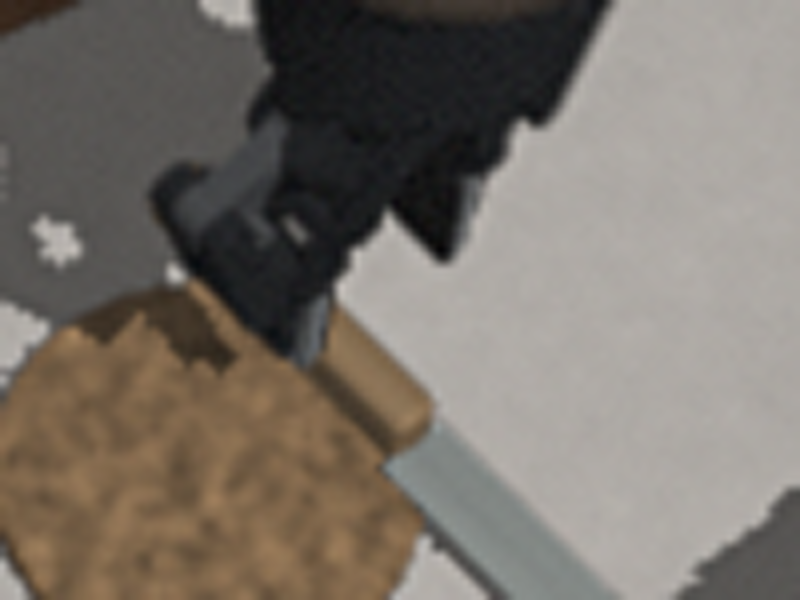

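```bash
python3 -m inch '[[[-0.0009,-0.0004,0.02],[0,0,0]],[[0,0,0.012],[0,0,0]],[[0,0,0.006],[0,0,0]],[[0,0,0.004],[0,0,0]],[[0,0,0],[0,0,0]],[[0,0,0],[0,0,0]]]'; python3 -m inch '[[[0,0,0],[0,0,0]],[[0,0,0],[0,0,0]],[[0,0,0],[0,0,0]],[[0,0,0],[0,0,0]],[[0,0,0],[0,0,0]],[[0,0,0],[0,0,0]]]' -1 60
```

```text
time_s: 79.4
tool_pos: [0.485, -0.0065, 0.0133]
ee_rot: [[0.999, 0.054, 0.003], [0.054, -0.999, 0.001], [0.003, -0.001, -1.0]]
force: [-0.6, 0.6, -0.3]
gripper_width: 0.0426
time_s: 80.15
tool_pos: [0.485, -0.0065, 0.0135]
ee_rot: [[0.999, 0.054, 0.003], [0.054, -0.999, 0.001], [0.003, -0.001, -1.0]]
force: [-1.4, 0.7, 6.2]
gripper_width: 0.0145
```

```bash
python3 -m inch '[[[0,0,-0.015],[0,0,0]],[[0,0,-0.02],[0,0,0]],[[0.023,0,0],[0,0,0]],[[0.0233,0.0005,0],[0,0,0]],[[0,0,0],[0,0,0]],[[0,0,0.015],[0,0,0]],[[0,0,0.012],[0,0,0]],[[0,0,0.004],[0,0,0]],[[0,0,0],[0,0,0]],[[0,0,0],[0,0,0]]]'; python3 -m inch '[[[0,0,0.002],[0,0,0]],[[0,0,0.001],[0,0,0]],[[0,0,0],[0,0,0]],[[0,0,0],[0,0,0]]]'
```

```text
time_s: 81.4
tool_pos: [0.5312, -0.0045, 0.0174]
ee_rot: [[0.999, 0.054, 0.003], [0.054, -0.999, 0.001], [0.003, -0.001, -1.0]]
force: [0.2, -0.7, -1.0]
gripper_width: 0.0147
time_s: 81.9
tool_pos: [0.5311, -0.0045, 0.0142]
ee_rot: [[0.999, 0.054, 0.003], [0.054, -0.999, 0.001], [0.003, -0.001, -1.0]]
force: [0.8, -0.0, -0.5]
gripper_width: 0.0146
```

```bash
python3 -m inch '[[[0,0,0.0008],[0,0,0]],[[0,0,0],[0,0,0]]]';python3 -m inch '[[[0,0,0],[0,0,0]],[[0,0,0],[0,0,0]],[[0,0,0],[0,0,0]]]' 0 ; python3 -m inch '[[[0,0,-0.02],[0,0,0]],[[0,0,-0.04],[0,0,0]],[[0,0,-0.05],[0,0,0]],[[0,0,-0.05],[0,0,0]],[[0,0,-0.05],[0,0,0]],[[-0.04,0,-0.04],[0,0,0]],[[-0.05,0,-0.03],[0,0,0]],[[-0.05,0,0],[0,0,0]],[[-0.05,0,0],[0,0,0]],[[0,0,0],[0,0,0]],[[0,0,0],[0,0,0]],[[0,0,0],[0,0,0]]]'
python3 - <<'E'
from h import *
st()
c=cams.capture('scene');cv2.imwrite('pics/z1.png',cv2.resize(c['frame'][:,:,::-1],(784,588),interpolation=cv2.INTER_CUBIC))
c=cams.capture('top');cv2.imwrite('pics/z2.png',cv2.resize(c['frame'][:,:,::-1],(784,588),interpolation=cv2.INTER_CUBIC))
E
```

```text
time_s: 82.15
tool_pos: [0.5311, -0.0045, 0.0135]
ee_rot: [[0.999, 0.054, 0.003], [0.054, -0.999, 0.001], [0.003, -0.001, -1.0]]
force: [-0.0, -0.2, 2.2]
gripper_width: 0.0144
time_s: 82.52
tool_pos: [0.531, -0.0044, 0.0133]
ee_rot: [[0.999, 0.054, 0.002], [0.054, -0.999, 0.001], [0.002, -0.001, -1.0]]
force: [0.1, 0.1, -0.0]
gripper_width: 0.0427
time_s: 84.02
tool_pos: [0.3413, -0.0151, 0.2926]
ee_rot: [[0.999, 0.055, 0.002], [0.055, -0.999, 0.002], [0.002, -0.001, -1.0]]
force: [0.5, -0.7, 0.9]
gripper_width: 0.0427
t 84.03 pos [ 0.3413 -0.0151  0.2926] F [ 0.5 -0.7  0.9] w 0.0427
[[0.9985, 0.0545, 0.0016], [0.0545, -0.9985, 0.0015], [0.0017, -0.0014, -1.0]] [-0.273 -0.368  1.781  0.002  1.728 -0.327]
```

View pics/z1.png

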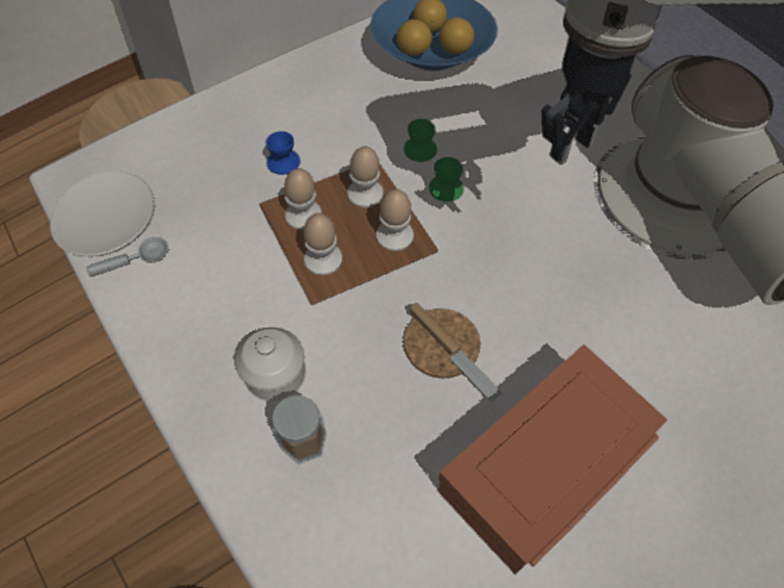

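View pics/z2.png

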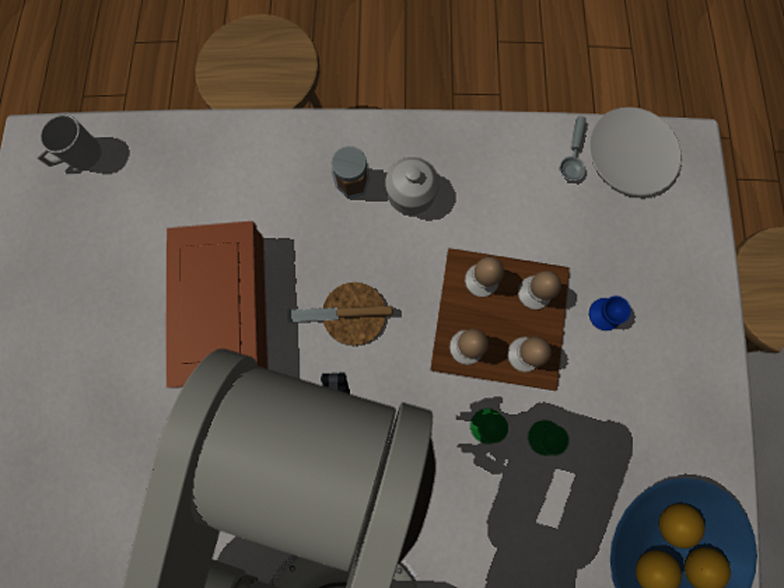

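Run:
```python
from h import *
a=cv2.imread('pics/scene0.png').astype(int);b=cv2.imread('pics/z1.png').astype(int)
d=np.abs(a-b).max(2)[340:575,415:670]; print("lid region diff px>40:",(d>40).sum(),"mean",d.mean())
d=np.abs(a-b).max(2)[320:465,230:330]; print("bell/jar diff",(d>40).sum(),d.mean())
cs=cams.capture('scene')
hs=lambda c:[hull(c,eggpts(np.array([x,y,.049]),np.array([0,0,1.]))) for x,y in((.594,-.238),(.5724,-.3346),(.461,-.3124),(.473,-.209))]
overlay('scene',(150,70,330,205),'z3.png',hs,cs)
job.hand_in()
```

```text
lid region diff px>40: 1112 mean 5.827534418022529
bell/jar diff 0 4.8340689655172415
the job is handed in; nothing more can be done
```

View pics/z3.png

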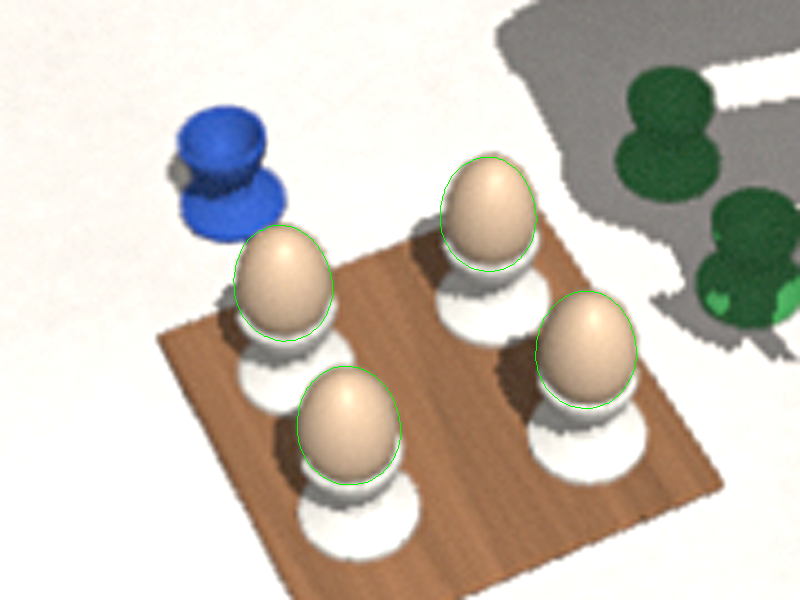

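I finished the job and handed it in at about 84 s, but two force readings on the way may have broken the limits.

**What I did:** I levered the flip-top up with the spreader blade and swung it right back. All four eggs went, pointed end up, one each into the white cups on the board. I pushed the lid forward from behind with the closed fingers until it fell shut. The spreader had been knocked about 46 mm aside during the run, so I picked it up again and laid it in the middle of the trivet.

**Last checks:**
- **Eggs:** the four egg outlines match upright seated eggs to within a pixel or two.
- **Lid:** it looks fully shut in both views. My pixel comparison with the start picture was not zero (1,112 changed pixels in a crop that also takes in the moved blade and some shadow), so that check proves nothing either way.
- **Bell and jar:** no change from the start picture.
- **Spreader:** lying flat across the trivet centre.

**What could have failed the run:**
- **Pushing the lid shut:** the wrist briefly read about 54 N upwards. The lid's edge probably caught the finger linkage. If that counts as the gripper's body, it exceeds the 40 N limit.
- **Seating the first egg:** the wrist read about 30 N vertically plus about 14 N sideways for under 0.4 s before I backed off. That is at or just over the 30 N egg-on-cup limit. The other three eggs stayed under about 12 N.

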